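# Empty the bench steriliser into the dissecting kit case

## Robot

A 6-joint arm with a two-finger parallel gripper is mounted at the origin on the work surface. World frame = base frame: x ahead of the robot, y to its left, z up, the work surface at z = 0. Lengths are in m, angles in degrees, forces in N, time in s.
With the tool pointing down it reaches from about 0.35 to 0.875 m from the base axis. Payload 4.2 kg.
Tool frame: the origin (TCP) lies between the finger pads; the fingertips stand 19 mm ahead of it and the grasp point (between the pads) is the TCP; z points along the fingers, y is the line along which they close (so a half turn about z gives the same grasp; the last joint's range is limited). The gripper opens to 87 mm and grips with 3 to 60 N. Pads are 19 mm wide; open, the fingers measure 117 mm over their backs; the gripper's body (75 mm by 190 mm) begins 51 mm behind the grasp point.
Start: joints at [-53.193, 22.042, 0.453, 0, -68.411, -14.817], TCP at [0.234, -0.58, 0.242] pointing down, gripper open.
Joint ranges: [-179.83, 179.83], [-69.29, 118.12], [-61.27, 80.66], [-181.25, 117.63], [-171.15, -9.14], [-177.46, 177.46]. Speed limits (degrees/s): [159.86, 159.86, 180, 180, 180, 180].

## Interface

Orientations are given as a 3x3 rotation matrix whose columns are the frame's x, y, z axes.
In Python, from station import r gives the robot as it stands.
- The arm moves only by the tool drive_tool, never from a script. Its argument "steps" is one flat list of numbers, 7 for each row, row after row: the turn, a rotation vector about the tool's x, y, z in rad, then the shift along the tool's x, y, z in m, then the opening, from 0 (shut) to 1 (fully open). A call has 1 to 10 rows; each row shifts and turns the commanded pose from where the row before left it, along the tool's axes as they then stand; what a row does not reach is not made up. A row lasts 1/12 s, in which the tool goes at most 41.7 mm and 7.16 degrees, less where a joint would pass 70% of its speed; a pose out of reach is approached as far as the arm can. A call is refused whole if a number of a shift passes 0.0417 or a number of a turn 0.125, either way. A call with a gripper value outside its range is refused whole. The fingers move at their own pace and stop on an object; the grip force is fixed at half the most. Time passes only in rows, so rows that do not move let the fingers close. It gives the time, the measured TCP pose, the force, the opening and the grip force at its end, in the units of the state.
- r.sense(): the state, without advancing time (a new reading comes with each control period).
- r.capture(name): name is "scene" or "side" or "wrist"; returns the picture (420x560x3 uint8, blue, green, red); there is no depth.
- r.camera_params(name): a dict with "camera_matrix" (3x3 intrinsics, pixels), "extrinsics" (4x4, takes a point from world to camera coordinates). Camera axes: x right, y down, z forward; pixel columns grow to the right and rows downward; lengths in m; the calibration is good to about 2 mm. A picture is of the moment at which its call begins: read the wrist's pose just before it. camera_params takes no time and is no camera call; for the wrist camera it gives the pose at the moment of the call.
- r.finish_job(): hands the job in; it is judged then, once.
The state is a dict: "time_s": time; "joints": joint angles; "joint_velocities": joint speeds; "effort": joint torques, N m; "tcp_pos": TCP position; "ee_rot": TCP orientation; "wrist_force": force on the tool from outside, world axes, zero at the start; "moment": the same for the moment, N m; "gripper_width": opening from 0.0 (shut) to 1.0 (fully open); "gripper_force": force on a finger pad.
Only numpy, scipy, OpenCV 4.12 (cv2) and the standard library are available. Lean on these libraries where they do the work, as an engineer would, in place of code of your own. Each camera call takes 0.05 s, during which the arm holds its last target. There are 200 camera calls.

## Task

The clean dissecting instruments are in the tray of the bench steriliser: with the hook rod from the grey mat, catch the eye that sits back under the steriliser's front edge, draw the tray out, and put every instrument that is in it into the open kit case. Push the emptied tray fully home again and lay the rod back on its mat. Once all the instruments are in the case, close its lid, and then turn its turnbutton square across the lid; leave the other things on the bench where they are.

Things in the scene. Friction and masses are not known exactly. Their poses are not given: they have to be found in the camera images.
- mouth (a point): Bench steriliser: white box 300 deep x 260 wide x 205 mm tall, grey control panel in front, fixed, on the right. The point: middle of the lower front edge of its hood (the ledge), 102 mm above the bench. Own x points into the machine, z up; the tray slides out along -x. Below the ledge the mouth is 192 mm wide, open from 30 to 102 mm above the bench.
- tray (a joint): Draw of the steriliser tray in m: 0 home, 0.22 fully out (stops); about 1.5 N friction, stays where left. Steel tray inside 181 x 174 mm, floor 39 and rims 56 mm above the bench; its front plate (186 wide, 35 to 82 mm above the bench) when home is 62 mm behind the hood's front. Drawn 0.21 or more, the middles of the instruments are about 65 mm clear of the hood.
- eye (a point): The eye: a loop of 6 mm wire in the middle of the tray's front plate, upright along the slide direction, its hole (29 long x 26 high) facing sideways. The point: centre of the hole, 61 mm above the bench, moves with the tray; its front bar (axis) is 17 mm in front of it, the plate 15 mm behind it. Tray home, it is 47 mm inside the hood's front, on the midline. Axes as mouth.
- hook_grip (a point): Hook rod, about 0.14 kg: black handle 130 x 22 x 22 mm, then a straight 8 mm steel rod whose end is bent sideways. The point: centre of the handle, 11 mm above its underside. Own x along the rod to the hook, own y to the side the hook points to, z up. Starts flat on the mat, rod pointing away from the robot, hook to the left. It balances about 20 mm ahead of this point, inside the handle.
- hook_tip (a point): A point on the bent hook of the rod: 175 mm ahead of the handle's centre, 16 mm to the hook's side. The hook, 8 mm thick, is square to the rod, its axis at 175 mm, its front face at 179 mm, and reaches 28 mm sideways from the rod's axis. All lies level with the middle of the handle.
- mat_c (a point): Grey fixed bench mat, 280 x 100 x 4 mm, on which the hook rod lies. The point is the centre of its top; x along its length.
- forceps_c (a point): Steel forceps, 130 mm long, 9 mm tall, a V in plan: 8 mm wide at the heel, 12 in the middle, 16 over the tips. Rigid, about 30 g. May be absent. Lies lengthways in one of four lanes 36 mm apart in the tray, hidden under the hood until the tray is drawn out. The point: its centre, half-way up; x along it to the working end, z up.
- scalpel_c (a point): Aluminium scalpel handle with sheathed blade, 131 x 10 mm, 8 mm tall. Rigid, about 30 g. May be absent. Lies lengthways in one of four lanes 36 mm apart in the tray, hidden under the hood until the tray is drawn out. The point: its centre, half-way up; x along it to the working end, z up.
- needle_c (a point): Mounted needle: wooden handle 85 x 10 x 10 mm (from 65 mm behind the point to 20 mm ahead) and a thin needle of 46 mm. Rigid, about 30 g. May be absent. Lies lengthways in one of four lanes 36 mm apart in the tray, hidden under the hood until the tray is drawn out. The point: its centre, half-way up; x along it to the working end, z up.
- lifter_c (a point): Section lifter: white handle 92 x 9 x 9 mm (from 65 mm behind the point to 27 mm ahead) and a flat steel blade 18 mm wide. Rigid, about 30 g. May be absent. Lies lengthways in one of four lanes 36 mm apart in the tray, hidden under the hood until the tray is drawn out. The point: its centre, half-way up; x along it to the working end, z up.
- case_floor (a point): Grey plastic kit case, fixed, on the left, front towards the robot: outside 166 deep (x) x 186 wide (y) x 48 mm tall, walls and floor 6 mm. The point: centre of its inner floor (154 x 174 mm), 6 mm above the bench. Own x points from the front to the hinge side, y to the left, z up. The shut lid's underside is 43 mm above this floor.
- lid (a joint): Angle of the case lid in rad: 0 shut flat on the rim, about 1.57 upright, at most 2.1 (leaning back, away from the robot). The hinge is stiff (about 0.16 N m): the lid stays where it is left and has to be pushed down to shut.
- lid_hinge (a point): The middle of the hinge line at the rear rim of the case, 83 mm behind case_floor and 49 mm above the bench; the lid is a flat plate 168 mm long from this line, 186 wide and 8 thick (its underside runs through this line, so shut, its top is 57 mm above the bench).
- lid_edge (a point): The middle of the lid's free edge, on the outer (top) face.
- turnbutton (a joint): Angle of the brass turnbutton on the front of the case in rad: 0 pointing left along the front (clear of the lid), 1.57 pointing back square across the lid (clockwise seen from above; it stops there). Range -0.4 to 1.57. It turns stiffly (0.03 N m) and stays where it is left.
- button_pivot (a point): Vertical pivot of the turnbutton, in the middle of the case's front, 96 mm in front of case_floor; the point is on the top of the pivot, 67.5 mm above the bench.
- button_peg (a point): Upright round finger peg at the end of the turnbutton, 10 mm in diameter, 36 mm from the pivot. It stands up from 66 to 90 mm above the bench; the point is on its axis, 77.5 mm above the bench, and moves with it.
- beaker: Bystander: clear glass beaker, 68 mm across and 90 tall, near the far side of the bench; origin at its underside.
- jar: Bystander: small amber glass jar with white cap, 60 mm across and 85 tall, at the far side; origin at its underside.
- wash_bottle: Bystander: white plastic bottle, 60 mm across and 160 tall, at the near right, in front of the steriliser; origin at its underside.
- dishes: Bystander: stack of three clear dishes, 90 mm across and 45 tall, at the far side; origin at its underside.
- marker: Bystander: blue marker pen, 130 x 14 mm, lying near the robot, right of the middle; origin at its underside.
There are look-alikes about, which are no part of the job. What is shaped like the part that bears hook_grip but blue is not meant.

How it is judged:
By the outcome, as a careful person would: the job done as asked, in the order asked, and still so for the second after the job is handed in, with the robot touching nothing.
Of forceps, scalpel, needle, lifter only 2 to 4 are there at a start; the rules pass over those that are not, and their reading is None.
At some moment in a run one of hook may be knocked a few centimetres aside while the robot is not near it.
Once in a run the grip may slacken for a moment while it holds something.
It also fails if it takes over 210 s, if anything falls off the work surface, if the arm or the gripper's body presses on something with over 40 N, if the wrist force passes 120 N, or if a joint passes its speed limit or range.

## Working session

There is one attempt and no reset: what is moved stays moved. The work goes in short steps, Python scripts to look and compute and a tool call to move; the robot and the scene stay as the last step left them, time stands still between calls to the robot, and variables do not carry over. Pictures are saved under pics/ and viewed, at most 14 in all, crops included, and the job is handed in when it is done.

Besides the shell and the picture viewer there is one more tool, called after ">>>" as a command line: name --argument value ..., lists and objects as JSON in quotes. drive_tool: Moves the arm, as the interface text tells. Its arguments: {"type":"object","properties":{"steps":{"type":"array"}},"required":["steps"]}

```bash
ls; mkdir -p pics; cat > h.py <<'E'
import numpy as np, cv2
from station import r
def px2(name,u,v,z,P=None):
    P=P or r.camera_params(name);K=np.array(P["camera_matrix"]);E=np.array(P["extrinsics"])
    R,t=E[:3,:3],E[:3,3];c=-R.T@t;d=R.T@np.linalg.inv(K)@np.array([u,v,1.]);return c+d*(z-c[2])/d[2]
def proj(name,p,P=None):
    P=P or r.camera_params(name);K=np.array(P["camera_matrix"]);E=np.array(P["extrinsics"])
    q=K@(E[:3,:3]@np.array(p)+E[:3,3]);return q[:2]/q[2]
def st():
    s=r.sense();print("t",s["time_s"],"tcp",np.round(s["tcp_pos"],4),"w",round(s["gripper_width"],3),"gf",s["gripper_force"],"F",np.round(s["wrist_force"],1));print(np.round(s["ee_rot"],3).tolist(),np.round(s["joints"],1).tolist())
E
python3 - <<'E'
from h import *
st()
for n in("scene","side"):
    i=r.capture(n);cv2.imwrite(f"pics/{n}0.png",i);P=r.camera_params(n)
    E=np.array(P["extrinsics"]);print(n,np.round(-E[:3,:3].T@E[:3,3],3),np.round(E[2,:3],2),P["camera_matrix"][0][0])
E
```

```text
pics
t 0.0 tcp [ 0.2338 -0.579   0.2404] w 1.0 gf 0.0 F [0.  1.3 0.1]
[[-0.927, -0.374, -0.001], [-0.374, 0.927, 0.002], [0.0, 0.002, -1.0]] [-53.2, 22.1, 0.4, -0.0, -68.4, -14.8]
scene [ 0.2   -0.317  1.404] [ 0.23  0.23 -0.95] 445.8719973991758
side [ 0.236 -0.166  1.105] [ 0.27  0.16 -0.95] 428.07028138016733
```

View pics/scene0.png

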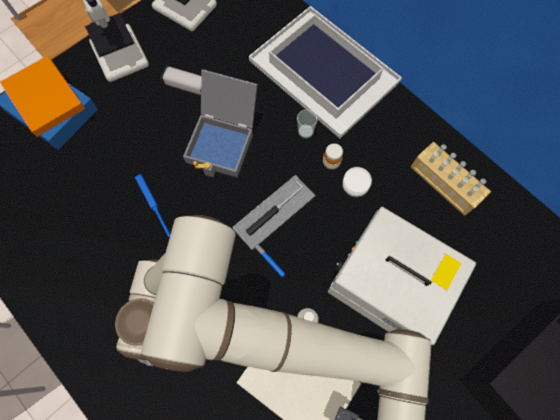

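View pics/side0.png

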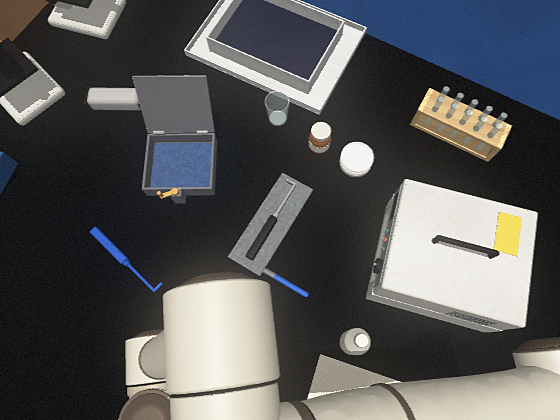

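```bash
python3 - <<'E'
from h import *
i=cv2.imread("pics/side0.png")
a=cv2.resize(i[165:285,220:320],(400,480),interpolation=3)
b=cv2.resize(i[175:335,355:455],(300,480),interpolation=3) # x3
cv2.imwrite("pics/c1.png",np.hstack([a,b]))
for n,u,v,z in [("side",283,173,.004),("side",313,187,.004),("side",262,272,.004),("side",229,257,.004),("side",403,180,.205),("side",537,212,.205),("side",524,328,.205),("side",367,300,0.03)]:
    print((u,v),np.round(px2(n,u,v,z),3))
E
```

```text
(283, 173) [0.645 0.085 0.004]
(313, 187) [ 0.649 -0.008  0.004]
(262, 272) [ 0.376 -0.006  0.004]
(229, 257) [0.368 0.089 0.004]
(403, 180) [ 0.689 -0.206  0.205]
(537, 212) [ 0.765 -0.494  0.205]
(524, 328) [ 0.515 -0.555  0.205]
(367, 300) [ 0.441 -0.272  0.03 ]
```

View pics/c1.png

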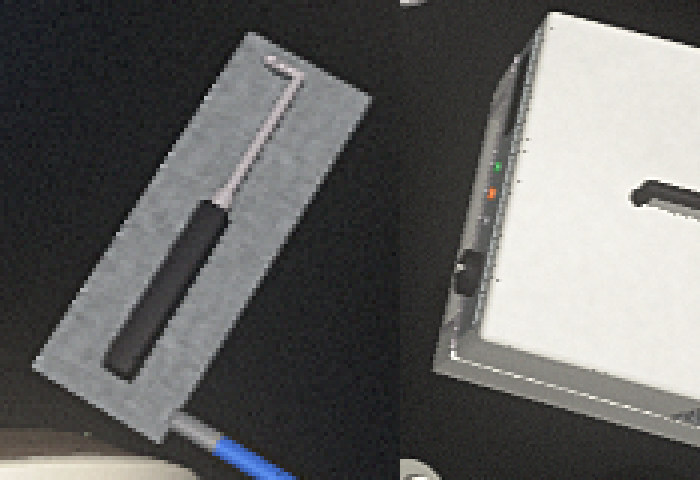

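The rod with the black handle on the grey mat (side ≈(262,237)) is the one meant. The blue rod at side (125,262) is the look-alike. In the crop the black handle runs from (273,216) to (250,258), and the hook points left at (294,184).

```bash
cat >> h.py <<'E'
def go(p,yaw,frm=None):
    "turn about tool z and shift in tool axes (after the turn) to reach p with tool x at yaw deg, tool down"
    s=r.sense();R=np.array(s["ee_rot"]);q=np.array(s["tcp_pos"]) if frm is None else np.array(frm)
    y0=np.degrees(np.arctan2(R[1,0],R[0,0]));c,sn=np.cos(np.radians(yaw)),np.sin(np.radians(yaw))
    T=np.array([[c,sn,0],[sn,-c,0],[0,0,-1]]).T
    d=T.T@(np.array(p)-q);dy=-(yaw-y0)
    print("turn z tool deg",round(dy,1),"or",round(dy-360*np.sign(dy),1),"then shift tool",np.round(d,4),"tilt",np.round(R[:,2],4))
E
python3 - <<'E'
from h import *
for l,n,u,v,z in [("hfar","side",273,216,.02),("hnear","side",250,258,.02),("bend","side",294.5,184,.015),("caseFL","side",145,191,.048),("caseFR","side",213,193,.048),("caseBL","side",147,134,.049),("caseBR","side",214,132,.049),("lidTL","side",135,77,.2),("lidTR","side",209,76,.2),
 ("peg","side",161,194,.08),("pegtop2","side",176,191,.0675),("bottle","side",362,341,.16),("pen1","side",265,269,.014),("pen2","side",306,294,.014)]:
    print(l,np.round(px2(n,u,v,z),3))
st();h=(px2("side",273,216,.02)+px2("side",250,258,.02))/2
d=px2("side",294.5,184,.02)-px2("side",250,258,.02);yaw=np.degrees(np.arctan2(d[1],d[0]));print(h,yaw)
go([h[0]-.0,h[1],.24],0)
E
```

```text
hfar [0.518 0.042 0.02 ]
hnear [0.39  0.037 0.02 ]
bend [0.628 0.038 0.015]
caseFL [0.404 0.368 0.048]
caseFR [0.488 0.207 0.048]
caseBL [0.545 0.461 0.049]
caseBR [0.641 0.302 0.049]
lidTL [0.616 0.49  0.2  ]
lidTR [0.709 0.331 0.2  ]
peg [0.412 0.311 0.08 ]
pegtop2 [0.44  0.287 0.068]
bottle [ 0.334 -0.288  0.16 ]
pen1 [ 0.385 -0.01   0.014]
pen2 [ 0.382 -0.133  0.014]
t 0.1 tcp [ 0.2339 -0.5791  0.2406] w 1.0 gf 0.0 F [ 0.3 -0.5 -0.3]
[[-0.927, -0.374, -0.001], [-0.374, 0.927, 0.002], [0.0, 0.002, -1.0]] [-53.2, 22.1, 0.4, -0.0, -68.4, -14.8]
[0.45406976 0.03968436 0.02      ] 0.1398694485658774
turn z tool deg -158.0 or 202.0 then shift tool [ 2.202e-01 -6.188e-01  6.000e-04] tilt [-8.0e-04  1.7e-03 -1.0e+00]
```

>>> drive_tool --steps '[0,0,-0.125,0,0,-0.01,1,0,0,-0.125,0,0,-0.01,1,0,0,-0.125,0,0,-0.01,1,0,0,-0.125,0,0,-0.01,1,0,0,-0.125,0,0,-0.01,1,0,0,-0.125,0,0,-0.01,1,0,0,-0.125,0,0,-0.01,1,0,0,-0.125,0,0,-0.01,1,0,0,-0.125,0,0,-0.01,1,0,0,-0.125,0,0,-0.01,1]'

```text
time_s: 0.93
tcp_pos: [0.234, -0.5792, 0.3414]
ee_rot: [[0.069, -0.998, -0.001], [-0.998, -0.069, 0.001], [-0.001, 0.0, -1.0]]
wrist_force: [-0.7, -0.3, 0.5]
gripper_width: 0.996
gripper_force: 0.0
```

>>> drive_tool --steps '[0,0,-0.125,0,0,0,1,0,0,-0.125,0,0,0,1,0,0,-0.125,0,0,0,1,0,0,-0.125,0,0,0,1,0,0,-0.125,0,0,0,1,0,0,-0.125,0,0,0,1,0,0,-0.125,0,0,0,1,0,0,-0.125,0,0,0,1,0,0,-0.125,0,0,0,1,0,0,-0.125,0,0,0,1]'

```text
time_s: 1.77
tcp_pos: [0.234, -0.5793, 0.3408]
ee_rot: [[0.968, -0.249, -0.001], [-0.249, -0.968, 0.001], [-0.001, -0.001, -1.0]]
wrist_force: [0.2, -0.2, 0.3]
gripper_width: 1.001
gripper_force: 0.0
```

>>> drive_tool --steps '[0,0,-0.125,0,0,0,1,0,0,-0.125,0,0,0,1,0,0,-0.007,0,0,0,1,0,0,0,0.0138,-0.0387,0,1,0,0,0,0.0138,-0.0387,0,1,0,0,0,0.0138,-0.0387,0,1,0,0,0,0.0138,-0.0387,0,1,0,0,0,0.0138,-0.0387,0,1,0,0,0,0.0138,-0.0387,0,1,0,0,0,0.0138,-0.0387,0,1]'

```text
time_s: 2.6
tcp_pos: [0.3308, -0.3068, 0.3414]
ee_rot: [[1.0, -0.005, 0.0], [-0.005, -1.0, 0.0], [0.0, -0.0, -1.0]]
wrist_force: [0.5, -0.1, 0.4]
gripper_width: 1.001
gripper_force: 0.0
```

>>> drive_tool --steps '[0,0,0,0.0138,-0.0387,0,1,0,0,0,0.0138,-0.0387,0,1,0,0,0,0.0138,-0.0387,0,1,0,0,0,0.0138,-0.0387,0,1,0,0,0,0.0138,-0.0387,0,1,0,0,0,0.0138,-0.0387,0,1,0,0,0,0.0138,-0.0387,0,1,0,0,0,0.0138,-0.0387,0,1,0,0,0,0.0138,-0.0387,0,1,0,0,0,0,0,0,1]'

```text
time_s: 3.43
tcp_pos: [0.4571, 0.0447, 0.3407]
ee_rot: [[1.0, 0.002, -0.0], [0.002, -1.0, 0.001], [-0.0, -0.001, -1.0]]
wrist_force: [0.0, -0.5, 0.6]
gripper_width: 0.997
gripper_force: 0.0
```

```bash
python3 - <<'E'
from h import *
st();P=r.camera_params("wrist");i=r.capture("wrist");cv2.imwrite("pics/w1.png",i);E=np.array(P["extrinsics"]);print(-E[:3,:3].T@E[:3,3],E[2,:3])
print(proj("wrist",[.454,.04,.026],P),proj("wrist",[.628,.038,.015],P))
i=r.capture("side");cv2.imwrite("pics/s1.png",i)
E
```

```text
t 3.4333 tcp [0.4571 0.0447 0.3407] w 0.997 gf 0.0 F [ 0.  -0.5  0.6]
[[1.0, 0.002, -0.0], [0.002, -1.0, 0.001], [-0.0, -0.001, -1.0]] [25.9, 2.0, -11.2, -0.0, -76.7, 64.2]
[0.52604597 0.0451658  0.48412532] [-2.53119205e-01  5.45161362e-04 -9.67434944e-01]
[283.35267377 183.47767774] [285.49847627  55.79803132]
```

View pics/w1.png

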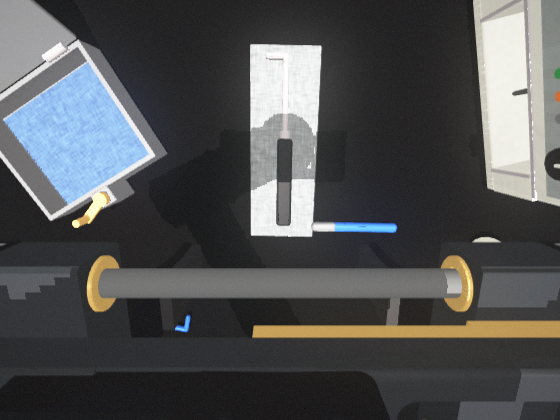

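Wrist view: the black-handled rod lies on the mat, handle centre (284,182), hook pointing left at the top (275,56). The case is on the left, with its button pivot at (103,198) and peg at (78,222). The steriliser front is on the right.

```bash
python3 - <<'E'
from h import *
i=cv2.imread("pics/w1.png")
m=np.zeros(i.shape[:2],np.uint8);m[120:234,256:312]=(i[120:234,256:312].max(2)<75)
n,l,s,c=cv2.connectedComponentsWithStats(m);k=1+np.argmax(s[1:,4]);print(s[k],c[k])
ys,xs=np.where(l==k)
for lo,hi in((s[k][1],s[k][1]+20),(s[k][1]+s[k][3]-20,s[k][1]+s[k][3])):
    q=(ys>=lo)&(ys<hi);print(xs[q].mean(),lo,hi)
P=r.camera_params("wrist")
x=s[k][0]+s[k][2]/2
a,b=px2("wrist",x,s[k][1],.026,P),px2("wrist",x,s[k][1]+s[k][3],.026,P);print(a,b,(a+b)/2)
# steriliser near front corner low etc
for u,v,z in [(487,187,0.0),(53,218,.048),(165,153,.048),(103,197,.0675),(78,222,.09),(88,44,.048)]:print((u,v),px2("wrist",u,v,z,P).round(4))
go([(a+b)[0]/2+.02,(a+b)[1]/2,.026],0)
E
```

```text
[277 139  15  43 611] [283.9410802  160.22913257]
284.0960854092527 139 159
283.77894736842103 162 182
[0.51544312 0.0343651  0.026     ] [0.45391663 0.03407868 0.026     ] [0.48467987 0.03422189 0.026     ]
(487, 187) [ 0.4423 -0.2826  0.    ]
(53, 218) [0.4048 0.3684 0.048 ]
(165, 153) [0.4971 0.1982 0.048 ]
(103, 197) [0.4397 0.2806 0.0675]
(78, 222) [0.4109 0.3052 0.09  ]
(88, 44) [0.632  0.2827 0.048 ]
turn z tool deg -0.0 or 360.0 then shift tool [0.0493 0.0066 0.3149] tilt [-1.6e-03 -6.0e-04 -1.0e+00]
```

>>> drive_tool --steps '[0,0,0,0.008,0.005,0.035,1,0,0,0,0.007,0.004,0.035,1,0,0,0,0,0,0.035,1,0,0,0,0,0,0.035,1,0,0,0,0,0,0.035,1,0,0,0,0,0,0.035,1,0,0,0,0,0,0.035,1,0,0,0,0,0,0.035,1,0,0,0,0,0,0.02,1,0,0,0,0,0,0.01,1]'

```text
time_s: 4.37
tcp_pos: [0.468, 0.0283, 0.0289]
ee_rot: [[1.0, -0.005, -0.006], [-0.005, -1.0, -0.002], [-0.006, 0.002, -1.0]]
wrist_force: [0.4, 0.8, 0.5]
gripper_width: 0.997
gripper_force: 0.0
```

>>> drive_tool --steps '[0,0,0,0,0,0.0045,1,0,0,0,0,0,0,1,0,0,0,0,0,0,0,0,0,0,0,0,0,0,0,0,0,0,0,0,0,0,0,0,0,0,0,0,0,0,0,0,0,0,0,0,0,0,0,0,0,0,0,0,0,0,0,0,0,0,0,0,0,0,0,0]'

```text
time_s: 5.2
tcp_pos: [0.4703, 0.0306, 0.0271]
ee_rot: [[1.0, -0.001, 0.0], [-0.001, -1.0, 0.0], [0.0, -0.0, -1.0]]
wrist_force: [0.2, -0.1, -0.2]
gripper_width: 0.481
gripper_force: 0.0
```

>>> drive_tool --steps '[0,0,0,0,0,-0.03,0,0,0,0,0,0,-0.03,0,0,0,0,0,0,-0.03,0,0,0,0,0,0,-0.02,0,0,0,0,0,0,0,0,0,0,0,0,0,0,0]'

```text
time_s: 5.7
tcp_pos: [0.4707, 0.0308, 0.1381]
ee_rot: [[1.0, -0.001, 0.003], [-0.001, -1.0, 0.001], [0.003, -0.001, -1.0]]
wrist_force: [-0.1, 0.4, -1.2]
gripper_width: 0.045
gripper_force: 0.0
```

```bash
python3 - <<'E'
from h import *
st();P=r.camera_params("wrist");i=r.capture("wrist");j=r.capture("side");cv2.imwrite("pics/w2.png",np.vstack([i[0:260],j[60:330]]))
print(proj("wrist",np.array([.472+.155,.036,.115]),P),proj("side",[.627,.036,.115]))
np.save("Pw2.npy",P["extrinsics"])
E
```

```text
t 5.7 tcp [0.4707 0.0308 0.1381] w 0.045 gf 0.0 F [-0.1  0.4 -1.2]
[[1.0, -0.001, 0.003], [-0.001, -1.0, 0.001], [0.003, -0.001, -1.0]] [23.5, 13.5, -28.9, -0.0, -47.4, 66.4]
[269.08025656 -69.76172152] [295.67052501 169.77452231]
```

View pics/w2.png

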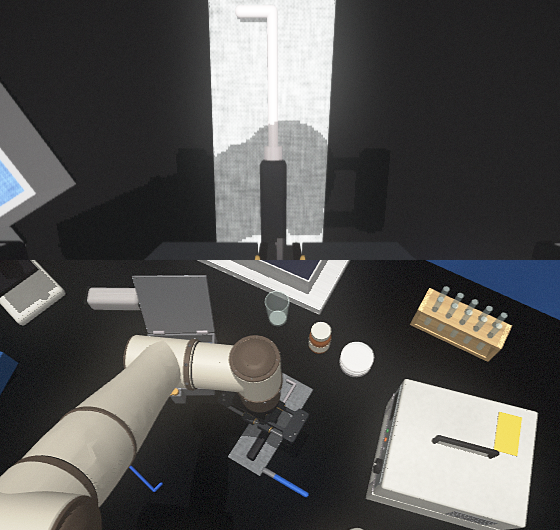

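The gripper needs about 15 rows to close, so it lifted empty. The rod is still on the mat, handle front at (273,160) in the wrist view.

```bash
python3 - <<'E'
from h import *
P=r.camera_params("wrist")
for u,v,z in[(273,160,.026),(273,240,.026),(273,12,.019)]:print(px2("wrist",u,v,z,P))
E
```

```text
[0.51722415 0.03603633 0.026     ]
[0.44962988 0.03641658 0.026     ]
[0.62406975 0.03557853 0.019     ]
```

>>> drive_tool --steps '[0,0,0,0,0,0,1,0,0,0,0,0,0,1,0,0,0,0,0,0,1,0,0,0,0,0,0,1,0,0,0,0,0,0,1,0,0,0,0,0,0,1]'

```text
time_s: 6.3
tcp_pos: [0.4703, 0.0305, 0.1368]
ee_rot: [[1.0, -0.001, -0.0], [-0.001, -1.0, -0.0], [-0.0, 0.0, -1.0]]
wrist_force: [-0.6, 0.1, -0.4]
gripper_width: 0.382
gripper_force: 0.0
```

>>> drive_tool --steps '[0,0,0,0.001,-0.005,0,1,0,0,0,0,0,0,1,0,0,0,0,0,0,1,0,0,0,0,0,0,1,0,0,0,0,0,0,1,0,0,0,0,0,0.02,1,0,0,0,0,0,0.03,1,0,0,0,0,0,0.03,1,0,0,0,0,0,0.02,1,0,0,0,0,0,0.01,1]'

```text
time_s: 7.13
tcp_pos: [0.4697, 0.0348, 0.0245]
ee_rot: [[1.0, -0.001, -0.004], [-0.001, -1.0, -0.002], [-0.004, 0.002, -1.0]]
wrist_force: [-0.6, 0.2, 0.7]
gripper_width: 0.993
gripper_force: 0.0
```

>>> drive_tool --steps '[0,0,0,0,0,0,1,0,0,0,0,0,0,0,0,0,0,0,0,0,0,0,0,0,0,0,0,0,0,0,0,0,0,0,0,0,0,0,0,0,0,0,0,0,0,0,0,0,0,0,0,0,0,0,0,0,0,0,0,0,0,0,0,0,0,0,0,0,0,0]'

```text
time_s: 7.97
tcp_pos: [0.4713, 0.0355, 0.0271]
ee_rot: [[1.0, -0.001, 0.0], [-0.001, -1.0, 0.0], [0.0, -0.0, -1.0]]
wrist_force: [-0.0, -0.1, 0.3]
gripper_width: 0.405
gripper_force: 0.0
```

>>> drive_tool --steps '[0,0,0,0,0,0,0,0,0,0,0,0,0,0,0,0,0,0,0,0,0,0,0,0,0,0,0,0,0,0,0,0,0,0,0]'

```text
time_s: 8.38
tcp_pos: [0.4714, 0.0356, 0.027]
ee_rot: [[1.0, -0.001, 0.0], [-0.001, -1.0, 0.0], [0.0, -0.0, -1.0]]
wrist_force: [-0.3, 0.9, -0.1]
gripper_width: 0.252
gripper_force: 30.0
```

>>> drive_tool --steps '[0,0,0,0,0,-0.02,0,0,0,0,0,0,-0.02,0,0,0,0,0,0,-0.02,0,0,0,0,0,0,-0.02,0,0,0,0,0,0,-0.02,0,0,0,0,0,0,-0.02,0,0,0,0,0,0,0,0]'

```text
time_s: 8.97
tcp_pos: [0.4735, 0.0362, 0.1507]
ee_rot: [[1.0, 0.0, 0.008], [0.0, -1.0, 0.002], [0.008, -0.002, -1.0]]
wrist_force: [0.7, 0.2, -1.0]
gripper_width: 0.249
gripper_force: 30.0
```

```bash
python3 - <<'E'
from h import *
st();P=r.camera_params("wrist");i=r.capture("wrist");cv2.imwrite("pics/w3.png",i[0:260])
m=(0.576+.0,)
go([.5635-.155*0,0,.2],-75.2)
E
```

```text
t 8.9667 tcp [0.4735 0.0362 0.1507] w 0.249 gf 29.999905228614807 F [ 0.7  0.2 -1. ]
[[1.0, 0.0, 0.008], [0.0, -1.0, 0.002], [0.008, -0.002, -1.0]] [24.1, 12.7, -27.8, 0.1, -49.1, 65.9]
turn z tool deg 75.2 or -284.8 then shift tool [ 0.058  -0.079  -0.0513] tilt [ 0.0042  0.0018 -1.    ]
```

View pics/w3.png

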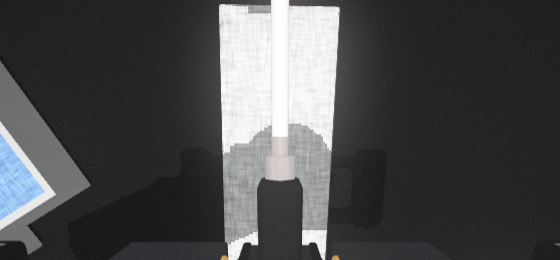

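The rod is held, lying straight along the tool axis (handle at (280,215)).

>>> drive_tool --steps '[0,0,0.125,0,0,-0.003,0,0,0,0.125,0,0,-0.003,0,0,0,0.125,0,0,-0.003,0,0,0,0.125,0,0,-0.003,0,0,0,0.125,0,0,-0.003,0,0,0,0.125,0,0,-0.003,0,0,0,0.125,0,0,-0.003,0,0,0,0.125,0,0,-0.003,0,0,0,0.125,0,0,-0.003,0,0,0,0.125,0,0,-0.003,0]'

```text
time_s: 9.85
tcp_pos: [0.4703, 0.0352, 0.1755]
ee_rot: [[0.308, -0.951, -0.003], [-0.951, -0.308, -0.001], [-0.0, 0.003, -1.0]]
wrist_force: [0.3, -0.5, -0.4]
gripper_width: 0.25
gripper_force: 30.0
```

>>> drive_tool --steps '[0,0,0.0625,0,0,0,0,0,0,0,0.02,0,0,0,0,0,0,0.02,0,0,0,0,0,0,0,0,0,0,0,0,0,0,0,0,0]'

```text
time_s: 10.27
tcp_pos: [0.4806, -0.0039, 0.1755]
ee_rot: [[0.253, -0.968, -0.003], [-0.968, -0.253, -0.0], [-0.0, 0.003, -1.0]]
wrist_force: [-0.1, 0.5, -1.0]
gripper_width: 0.252
gripper_force: 30.0
```

```bash
python3 - <<'E'
from h import *
st();P=r.camera_params("wrist");i=r.capture("wrist");k=r.capture("scene")
cv2.imwrite("pics/w4.png",np.vstack([i[0:300],cv2.resize(k[190:350,300:490],(560,472),interpolation=3)[:299]]))
np.save("w4E.npy",P["extrinsics"])
E
```

```text
t 10.2667 tcp [ 0.4806 -0.0039  0.1755] w 0.252 gf 29.999634325504303 F [-0.1  0.5 -1. ]
[[0.253, -0.968, -0.003], [-0.968, -0.253, -0.0], [-0.0, 0.003, -1.0]] [18.9, 11.8, -24.7, -0.0, -53.7, -4.3]
```

View pics/w4.png

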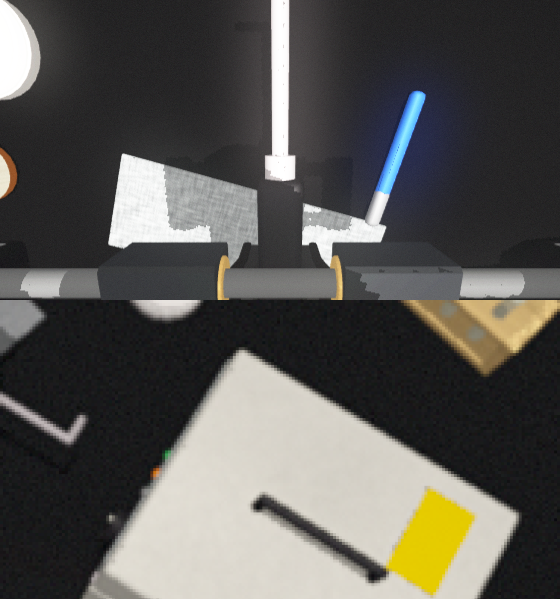

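```bash
python3 - <<'E'
from h import *
print("hook scene pred",proj("scene",[.520,-.1546,.1635]),"seen 324.4 237.5")
for n,pts in(("scene",[(381.4,206.6),(476.4,263.3),(335.6,283.3)]),("side",[(403,180),(537,212),(524,328),(384,288)])):
    q=np.array([px2(n,u,v,.205)[:2] for u,v in pts]);print(n,q.round(4).tolist())
    d=q[1]-q[0];print(np.degrees(np.arctan2(d[1],d[0])),np.linalg.norm(d)); e=q[-1]-q[0];print(np.degrees(np.arctan2(e[1],e[0])),np.linalg.norm(e))
E
```

```text
hook scene pred [322.75793328 237.13294684] seen 324.4 237.5
scene [[0.6954, -0.2095], [0.7666, -0.4987], [0.4446, -0.275]]
-76.18133567825372 0.29781680961922796
-165.34679102150548 0.2592575989280867
side [[0.689, -0.2062], [0.7645, -0.4945], [0.5146, -0.555], [0.4477, -0.2742]]
-75.3207423212172 0.29801920896547873
-164.25593335623793 0.250733844067664
```

>>> drive_tool --steps '[0,0,0,0,0.0188,0,0,0,0,0,0,0,0.03,0,0,0,0,0,0,0.03,0,0,0,0,0,0,0.03,0,0,0,0,0,0,0.0125,0,0,0,0,0.025,0,0,0,0,0,0,0.025,0,0,0,0,0,0,0.0247,0,0,0,0,0,0,0,0,0,0,0,0,0,0,0,0,0]'

```text
time_s: 11.2
tcp_pos: [0.4822, -0.0804, 0.0741]
ee_rot: [[0.253, -0.967, -0.001], [-0.967, -0.253, 0.0], [-0.0, 0.001, -1.0]]
wrist_force: [-1.3, -0.0, -0.4]
gripper_width: 0.25
gripper_force: 30.0
```

```bash
python3 - <<'E'
from h import *
st();go([.4813,-.0809,.073],-75.5)
i=r.capture("side");k=r.capture("scene")
cv2.imwrite("pics/s5.png",np.hstack([cv2.resize(i[160:320,300:420],(480,600),interpolation=3)[:, :400],cv2.resize(k[200:320,280:360],(400,600),interpolation=3)]))
E
```

```text
t 11.2 tcp [ 0.4822 -0.0804  0.0741] w 0.25 gf 29.99965935945511 F [-1.3 -0.  -0.4]
[[0.253, -0.967, -0.001], [-0.967, -0.253, 0.0], [-0.0, 0.001, -1.0]] [9.6, 20.5, -30.6, -0.0, -38.9, 5.1]
turn z tool deg 0.2 or -359.8 then shift tool [0.0002 0.001  0.0011] tilt [-8.e-04  1.e-04 -1.e+00]
```

View pics/s5.png

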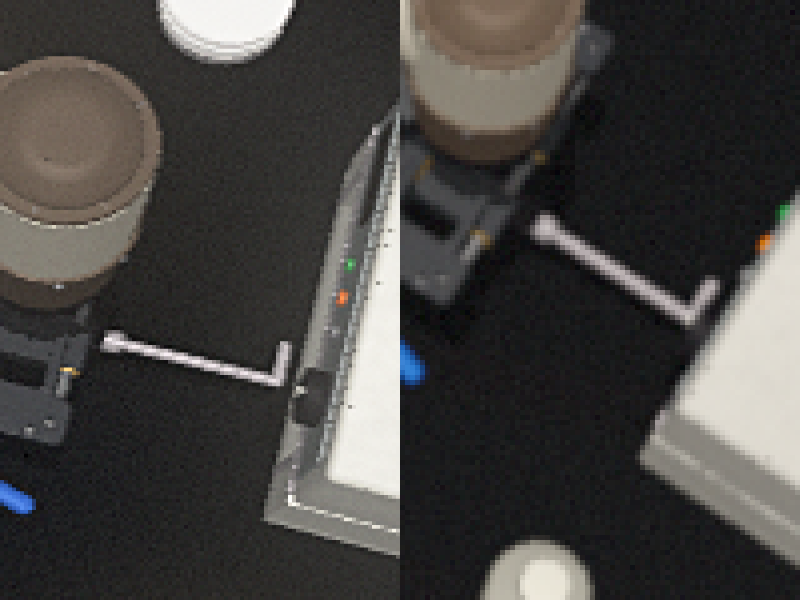

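Both crops show the rod pointing at the steriliser just short of its front, hook pointing away from the robot. Side bend is at about (370,261), and the lowest front edge runs (366,299)–(386,207).

```bash
python3 - <<'E'
from h import *
M=np.array([.566,-.2405,0]);mx=np.array([.2504,-.968,0]);my=np.array([.968,.2504,0])
for z in(0,.03,.102,.205):
    print(z,[proj(n,M+s*.13*my+[0,0,z]).round(1).tolist() for n in("side","scene") for s in(-1,1)])
s=r.sense();R=np.array(s["ee_rot"]);h=np.array(s["tcp_pos"])+.1557*R[:,0]-[0,0,.012]
print("hook pred",h,proj("side",h),proj("scene",h),"rel",(h-M)@mx,(h-M)@my)
print("scene seen",(690/5+280,318/5+200), "corner low seen",(640/5-80+280,455/5+200))
E
```

```text
0 [[365.3, 302.1], [384.9, 208.5], [326.3, 294.6], [366.8, 227.4]]
0.03 [[367.3, 300.7], [387.3, 204.8], [327.3, 293.2], [368.5, 224.7]]
0.102 [[372.7, 297.0], [393.7, 195.3], [329.8, 289.7], [373.0, 218.0]]
0.205 [[381.9, 290.9], [404.2, 179.3], [333.9, 283.9], [380.2, 207.0]]
hook pred [ 0.52170088 -0.23012932  0.06229585] [368.60959095 261.32557878] [337.42506632 263.01526055] rel -0.021131317368443987 -0.04028472796536427
scene seen (418.0, 263.6) corner low seen (328.0, 291.0)
```

>>> drive_tool --steps '[0,0,0,0.015,0.001,0.001,0,0,0,0,0.015,0,0,0,0,0,0,0.015,0,0,0,0,0,0,0.01,0,0,0,0,0,0,0.01,0,0,0,0,0,0,0.003,0,0,0,0,0,0,0,0,0,0]'

```text
time_s: 11.88
tcp_pos: [0.4988, -0.1463, 0.0735]
ee_rot: [[0.254, -0.967, 0.0], [-0.967, -0.254, 0.0], [-0.0, -0.0, -1.0]]
wrist_force: [1.2, -0.1, -1.4]
gripper_width: 0.251
gripper_force: 30.0
```

>>> drive_tool --steps '[0,0,0,0,-0.008,0,0,0,0,0,0,-0.008,0,0,0,0,0,0,-0.008,0,0,0,0,0,0,0,0,0]'

```text
time_s: 12.22
tcp_pos: [0.5244, -0.1393, 0.0738]
ee_rot: [[0.256, -0.967, 0.002], [-0.967, -0.256, -0.0], [0.001, -0.002, -1.0]]
wrist_force: [0.0, -0.3, -1.4]
gripper_width: 0.256
gripper_force: 30.0
```

>>> drive_tool --steps '[0,0,0,-0.008,0,0,0,0,0,0,-0.008,0,0,0,0,0,0,-0.008,0,0,0,0,0,0,-0.01,0,0,0,0,0,0,-0.01,0,0,0,0,0,0,-0.01,0,0,0]'

```text
time_s: 12.72
tcp_pos: [0.5079, -0.0868, 0.0738]
ee_rot: [[0.255, -0.967, 0.001], [-0.967, -0.255, -0.0], [0.0, -0.001, -1.0]]
wrist_force: [1.6, -2.3, -0.9]
gripper_width: 0.246
gripper_force: 30.0
```

>>> drive_tool --steps '[0,0,0,-0.016,0,0,0,0,0,0,-0.016,0,0,0,0,0,0,-0.016,0,0,0,0,0,0,-0.016,0,0,0,0,0,0,-0.016,0,0,0,0,0,0,-0.016,0,0,0,0,0,0,-0.016,0,0,0,0,0,0,-0.016,0,0,0,0,0,0,-0.016,0,0,0,0,0,0,-0.01,0,0,0]'

```text
time_s: 13.55
tcp_pos: [0.4679, 0.0625, 0.0737]
ee_rot: [[0.256, -0.967, -0.0], [-0.967, -0.256, -0.0], [-0.0, 0.0, -1.0]]
wrist_force: [0.5, -2.9, -1.1]
gripper_width: 0.247
gripper_force: 30.0
```

>>> drive_tool --steps '[0,0,0,-0.004,0,0,0,0,0,0,-0.004,0,0,0,0,0,0,-0.004,0,0,0,0,0,0,0,0,0,0]'

```text
time_s: 13.88
tcp_pos: [0.4657, 0.073, 0.0735]
ee_rot: [[0.255, -0.967, -0.0], [-0.967, -0.255, 0.0], [-0.0, 0.0, -1.0]]
wrist_force: [0.2, -0.3, -1.5]
gripper_width: 0.252
gripper_force: 30.0
```

```bash
python3 - <<'E'
from h import *
st()
M=np.array([.566,-.2405,0]);mx=np.array([.2504,-.968,0]);my=np.array([.968,.2504,0])
s=r.sense();R=np.array(s["ee_rot"]);h=np.array(s["tcp_pos"])+.1557*R[:,0]-[0,0,.012];print((h-M)@mx,(h-M)@my)
i=r.capture("side");k=r.capture("scene")
cv2.imwrite("pics/s6.png",np.hstack([cv2.resize(i[130:330,240:420],(450,500),interpolation=3),cv2.resize(k[180:320,240:340],(350,490),interpolation=3)[:500] if 0 else cv2.resize(k[180:320,240:338],(350,500),interpolation=3)]))
E
```

```text
t 13.8833 tcp [0.4657 0.073  0.0735] w 0.252 gf 29.999738931655884 F [ 0.2 -0.3 -1.5]
[[0.255, -0.967, -0.0], [-0.967, -0.255, 0.0], [-0.0, 0.0, -1.0]] [28.7, 19.1, -33.1, -0.0, -37.8, -13.9]
-0.17286206666321252 -0.01794280441348027
```

View pics/s6.png

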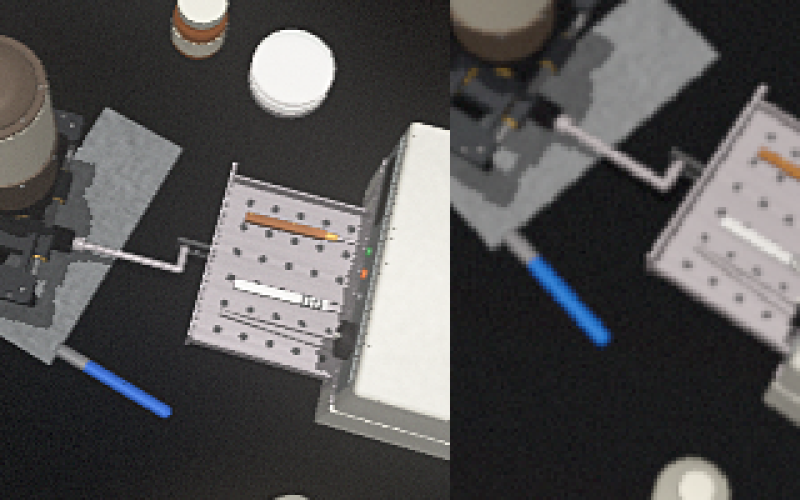

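The tray is drawn nearly fully out. A wooden needle is in the upper lane, a white lifter below it, and a thin steel item near crop (265,320).

>>> drive_tool --steps '[0,0,0,-0.004,0,0,0,0,0,0,-0.004,0,0,0,0,0,0,0,0,0,0,0,0,0,0,0,0,0]'

```text
time_s: 14.32
tcp_pos: [0.4637, 0.0805, 0.0735]
ee_rot: [[0.255, -0.967, -0.0], [-0.967, -0.255, 0.0], [-0.0, 0.0, -1.0]]
wrist_force: [-0.3, -0.1, -0.8]
gripper_width: 0.246
gripper_force: 30.0
```

>>> drive_tool --steps '[0,0,0,0.005,0,0,0,0,0,0,0.002,0,0,0,0,0,0,0,0.012,0,0,0,0,0,0,0.012,0,0,0,0,0,0,0.01,0,0,0,0,0,-0.02,0,0,0,0,0,0,-0.02,0,0,0,0,0,0,-0.01,0,-0.02,0,0,0,0,0,0,-0.03,0,0,0,0,0,0,-0.03,0]'

```text
time_s: 15.15
tcp_pos: [0.4192, 0.1134, 0.1541]
ee_rot: [[0.256, -0.967, -0.002], [-0.967, -0.256, -0.001], [0.001, 0.002, -1.0]]
wrist_force: [0.1, 0.7, -2.2]
gripper_width: 0.248
gripper_force: 30.0
```

>>> drive_tool --steps '[0,0,-0.125,0,0,-0.005,0,0,0,-0.125,0,0,0,0,0,0,-0.125,0,0,0,0,0,0,-0.125,0,0,0,0,0,0,-0.125,0,0,0,0,0,0,-0.125,0,0,0,0,0,0,-0.125,0,0,0,0,0,0,-0.125,0,0,0,0,0,0,-0.125,0,0,0,0,0,0,-0.125,0,0,0,0]'

```text
time_s: 15.98
tcp_pos: [0.4198, 0.1131, 0.1586]
ee_rot: [[0.998, -0.057, 0.0], [-0.057, -0.998, 0.0], [0.0, -0.0, -1.0]]
wrist_force: [-0.5, -0.4, -1.4]
gripper_width: 0.249
gripper_force: 30.0
```

>>> drive_tool --steps '[0,0,-0.066,0,0,0,0,0,0,0,0,0,0,0,0,0,0,0,0,0,0]'

```text
time_s: 16.23
tcp_pos: [0.4199, 0.1131, 0.1585]
ee_rot: [[1.0, 0.001, 0.0], [0.001, -1.0, 0.0], [0.0, -0.0, -1.0]]
wrist_force: [0.3, 0.1, -1.1]
gripper_width: 0.254
gripper_force: 30.0
```

```bash
python3 - <<'E'
from h import *
st();go([.467,.045,.028],0)
P=r.camera_params("wrist");i=r.capture("wrist");cv2.imwrite("pics/w7.png",i)
E
```

```text
t 16.2333 tcp [0.4199 0.1131 0.1585] w 0.254 gf 29.99940812587738 F [ 0.3  0.1 -1.1]
[[1.0, 0.001, 0.0], [0.001, -1.0, 0.0], [0.0, -0.0, -1.0]] [36.6, 8.5, -31.9, -0.0, -49.6, 53.4]
turn z tool deg 0.0 or -360.0 then shift tool [0.0471 0.0681 0.1305] tilt [ 0.e+00  1.e-04 -1.e+00]
```

>>> drive_tool --steps '[0,0,0,0.024,0.034,0,0,0,0,0,0.023,0.034,0,0,0,0,0,0,0,0.03,0,0,0,0,0,0,0.03,0,0,0,0,0,0,0.03,0,0,0,0,0,0,0.02,0,0,0,0,0,0,0.01,0,0,0,0,0,0,0.01,0,0,0,0,0,0,0,0,0,0,0,0,0,0,0]'

```text
time_s: 17.12
tcp_pos: [0.4672, 0.0454, 0.0282]
ee_rot: [[1.0, 0.002, -0.001], [0.002, -1.0, -0.0], [-0.001, 0.0, -1.0]]
wrist_force: [-0.7, 0.0, -1.4]
gripper_width: 0.249
gripper_force: 30.0
```

>>> drive_tool --steps '[0,0,0,0,0,0,1,0,0,0,0,0,0,1,0,0,0,0,0,0,1,0,0,0,0,0,0,1,0,0,0,0,0,0,1,0,0,0,0,0,0,1,0,0,0,0,0,-0.02,1,0,0,0,0,0,-0.03,1,0,0,0,0,0,-0.03,1,0,0,0,0,0,-0.04,1]'

```text
time_s: 17.95
tcp_pos: [0.4656, 0.0449, 0.1483]
ee_rot: [[1.0, 0.002, -0.005], [0.002, -1.0, -0.002], [-0.005, 0.002, -1.0]]
wrist_force: [1.4, -0.2, -0.5]
gripper_width: 0.923
gripper_force: 0.0
```

>>> drive_tool --steps '[0,0,0.125,0,0,-0.02,1,0,0,0.125,0,0,-0.02,1,0,0,0.125,0,0,-0.02,1,0,0,0.125,0,0,-0.02,1,0,0,0.125,0,0,-0.02,1,0,0,0.125,0,0,-0.02,1,0,0,0.125,0,0,-0.02,1,0,0,0.125,0,0,-0.02,1,0,0,0.125,0,0,0,1,0,0,0.125,0,0,0,1]'

```text
time_s: 18.78
tcp_pos: [0.4675, 0.0456, 0.31]
ee_rot: [[0.312, -0.95, 0.003], [-0.95, -0.312, 0.002], [-0.0, -0.003, -1.0]]
wrist_force: [-0.3, 0.3, 0.2]
gripper_width: 0.997
gripper_force: 0.0
```

>>> drive_tool --steps '[0,0,0.066,0,0,0,1,0,0,0,0.04,-0.02,0,1,0,0,0,0.04,-0.02,0,1,0,0,0,0.04,-0.02,0,1,0,0,0,0.04,-0.02,0,1,0,0,0,0,0,0,1,0,0,0,0,0,0,1,0,0,0,0,0,0,1]'

```text
time_s: 19.45
tcp_pos: [0.5769, -0.0799, 0.3079]
ee_rot: [[0.254, -0.967, -0.001], [-0.967, -0.254, 0.0], [-0.001, 0.001, -1.0]]
wrist_force: [-0.3, 0.4, 0.3]
gripper_width: 1.002
gripper_force: 0.0
```

```bash
python3 - <<'E'
from h import *
st()
P=r.camera_params("wrist");i=r.capture("wrist");cv2.imwrite("pics/w8.png",i);np.save("w8E.npy",P["extrinsics"])
E
```

```text
t 19.45 tcp [ 0.5769 -0.0799  0.3079] w 1.002 gf 0.0 F [-0.3  0.4  0.3]
[[0.254, -0.967, -0.001], [-0.967, -0.254, 0.0], [-0.001, 0.001, -1.0]] [8.0, 15.7, 0.7, -0.0, -75.1, 6.7]
```

View pics/w8.png

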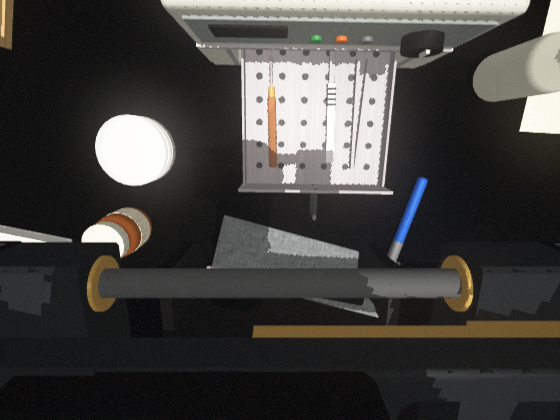

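Wrist view: the tray holds three instruments: needle (272,130), lifter (331,120) and forceps (V, heel about (351,166), tips about (360,60)). The lane at 302 is empty, so there is no scalpel.

```bash
python3 - <<'E'
from h import *
i=cv2.imread("pics/w8.png");g=i.mean(2).astype(int)
for v in(90,105,120,135,145,155,162):print(v,"L",g[v,322:342].tolist(),"F",g[v,344:374].tolist())
m=cv2.inRange(i,(0,30,100),(90,150,255));m[:80]=0;m[170:]=0;m[:,:255]=0;m[:,285:]=0
ys,xs=np.where(m);print("needle",[(v,xs[ys==v].mean().round(1)) for v in(95,120,145,160) if (ys==v).any()],ys.min(),ys.max())
m2=(g[40:200,230:400]).astype(int)
print("front plate col 300 rows",g[175:200,290].tolist(),"col",g[150,236:250].tolist(),g[150,378:398].tolist())
E
```

```text
90 L [240, 239, 239, 237, 153, 139, 248, 251, 251, 249, 251, 250, 250, 230, 233, 234, 233, 235, 236, 235] F [234, 234, 236, 234, 232, 234, 236, 237, 238, 146, 110, 208, 234, 235, 234, 234, 234, 145, 112, 140, 229, 233, 233, 234, 232, 231, 233, 235, 235, 236]
105 L [242, 242, 241, 203, 109, 131, 204, 209, 208, 194, 232, 233, 234, 201, 235, 235, 236, 239, 239, 240] F [238, 238, 236, 235, 236, 238, 239, 239, 200, 125, 214, 236, 237, 236, 236, 196, 123, 133, 233, 236, 236, 235, 236, 234, 232, 235, 231, 221, 228, 237]
120 L [242, 234, 197, 146, 146, 252, 254, 254, 254, 254, 254, 254, 251, 241, 237, 237, 239, 240, 241, 240] F [239, 239, 218, 196, 195, 206, 231, 221, 126, 201, 236, 238, 237, 239, 136, 115, 233, 236, 237, 234, 236, 238, 237, 235, 239, 200, 216, 198, 237, 237]
135 L [243, 241, 242, 161, 173, 254, 255, 254, 254, 254, 254, 254, 239, 236, 238, 240, 241, 242, 242, 239] F [240, 238, 238, 239, 239, 242, 204, 125, 179, 236, 237, 237, 155, 118, 227, 235, 236, 237, 235, 238, 239, 237, 235, 239, 239, 241, 239, 237, 236, 234]
145 L [143, 133, 133, 118, 240, 254, 254, 254, 254, 254, 254,
[... 361 characters left out ...]
5, 146, 233, 235, 235, 237, 237, 236, 239, 237, 237, 238, 238, 240, 240, 237, 235, 235, 234, 233]
162 L [135, 142, 141, 141, 159, 163, 161, 162, 159, 213, 216, 234, 235, 237, 239, 240, 242, 238, 241, 241] F [237, 238, 238, 240, 157, 117, 140, 234, 236, 236, 151, 232, 234, 235, 238, 237, 234, 236, 237, 236, 236, 237, 238, 238, 238, 233, 234, 233, 230, 234]
needle [(160, np.float64(272.5))] 99 166
front plate col 300 rows [241, 240, 241, 240, 241, 241, 240, 200, 136, 111, 105, 108, 104, 106, 116, 201, 226, 153, 50, 35, 33, 34, 37, 38, 37] col [36, 35, 34, 39, 35, 39, 95, 119, 114, 97, 118, 129, 133, 134] [236, 235, 149, 111, 105, 103, 104, 158, 224, 202, 74, 53, 50, 49, 52, 47, 49, 43, 45, 46]
```

```bash
python3 - <<'E'
from h import *
P=r.camera_params("wrist");P["extrinsics"]=np.load("w8E.npy")
M=np.array([.566,-.2405,0]);mx=np.array([.2504,-.968,0]);my=np.array([.968,.2504,0])
def rep(l,u,v,z):
    p=px2("wrist",u,v,z,P);print(l,p.round(4),"mx,my",((p-M)@mx).round(4),((p-M)@my).round(4))
rep("needle end",272.5,166,.045);rep("needle160",272.5,160,.049);rep("needle99",271.5,99,.049)
rep("lift155",329.3,155,.048);rep("lift120",330.7,120,.048)
rep("forc162",351.6,162,.048);rep("forc145",353.4,145,.048);rep("forc90",358,90,.048)
rep("plateTop",290,182.5,.082);rep("plate top front",290,191,.082);rep("tray L rim",243,150,.056);rep("tray R rim",386,150,.056)
rep("eye mid tip",314,219,.061)
E
```

```text
needle end [ 0.5923 -0.1038  0.045 ] mx,my -0.1258 0.0597
needle160 [ 0.5942 -0.1115  0.049 ] mx,my -0.1178 0.0596
needle99 [ 0.6136 -0.1819  0.049 ] mx,my -0.0448 0.0607
lift155 [ 0.5261 -0.1358  0.048 ] mx,my -0.1113 -0.0124
lift120 [ 0.5369 -0.1769  0.048 ] mx,my -0.0688 -0.0122
forc162 [ 0.496  -0.1347  0.048 ] mx,my -0.12 -0.0412
forc145 [ 0.5004 -0.1554  0.048 ] mx,my -0.0988 -0.0422
forc90 [ 0.5153 -0.2185  0.048 ] mx,my -0.034 -0.0436
plateTop [ 0.5676 -0.0941  0.082 ] mx,my -0.1414 0.0382
plate top front [ 0.5649 -0.0842  0.082 ] mx,my -0.1516 0.0381
tray L rim [ 0.6325 -0.1147  0.056 ] mx,my -0.1051 0.0959
tray R rim [ 0.4613 -0.1597  0.056 ] mx,my -0.1044 -0.0811
eye mid tip [ 0.5235 -0.0532  0.061 ] mx,my -0.192 0.0058
```

>>> drive_tool --steps '[0,0,0,0.0136,0.0233,0,0.28,0,0,0,0.0136,0.0233,0,0.28,0,0,0,0.0136,0.0233,0,0.28,0,0,0,0.0136,0.0232,0,0.28,0,0,0,0,0,0.04,0.28,0,0,0,0,0,0.04,0.28,0,0,0,0,0,0.04,0.28,0,0,0,0,0,0.04,0.28,0,0,0,0,0,0.03,0.28,0,0,0,0,0,0.02,0.28]'

```text
time_s: 20.33
tcp_pos: [0.4988, -0.1547, 0.0963]
ee_rot: [[0.256, -0.967, -0.004], [-0.967, -0.256, 0.001], [-0.001, 0.003, -1.0]]
wrist_force: [1.4, -0.6, -0.8]
gripper_width: 0.336
gripper_force: 0.0
```

>>> drive_tool --steps '[0,0,0,0,0,0,0.28,0,0,0,0,0,0.01,0.28,0,0,0,0,0,0,0.28,0,0,0,0,0,0,0.28]'

```text
time_s: 20.67
tcp_pos: [0.5019, -0.1557, 0.0899]
ee_rot: [[0.256, -0.967, 0.003], [-0.967, -0.256, -0.0], [0.001, -0.002, -1.0]]
wrist_force: [0.3, -1.6, -0.1]
gripper_width: 0.281
gripper_force: 0.0
```

```bash
python3 - <<'E'
from h import *
st();go([.5007,-.1562,.060],-75.3)
P=r.camera_params("wrist");i=r.capture("wrist");j=r.capture("side")
cv2.imwrite("pics/w9.png",np.vstack([i[:300],cv2.resize(j[200:310,250:455],(560,300),interpolation=3)]))
E
```

```text
t 20.6667 tcp [ 0.5019 -0.1557  0.0899] w 0.281 gf 0.0 F [ 0.3 -1.6 -0.1]
[[0.256, -0.967, 0.003], [-0.967, -0.256, -0.0], [0.001, -0.002, -1.0]] [0.5, 21.9, -24.8, 0.0, -43.1, 14.3]
turn z tool deg 0.1 or -359.9 then shift tool [0.0002 0.0013 0.0299] tilt [ 2.6e-03 -2.0e-04 -1.0e+00]
```

View pics/w9.png

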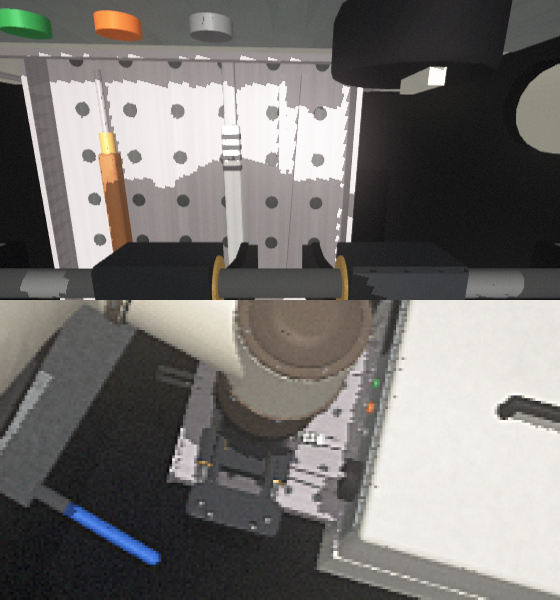

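The fingers straddle the forceps lane. The lifter's handle is at (235,240), left of the left finger.

```bash
python3 - <<'E'
from h import *
i=cv2.imread("pics/w9.png");g=i.mean(2).astype(int)
for v in(195,215,228):print(v,g[v,222:246].tolist(),"F",g[v,275:312].tolist())
s=r.sense();R=np.array(s["ee_rot"]);t=np.array(s["tcp_pos"])
for v in(195,215,228):
  for u in(234,285,290,295):
    p=px2("wrist",u,v,.048);print(v,u,((p-t)@R[:,:2]).round(4))
E
```

```text
195 [148, 143, 125, 186, 197, 200, 203, 203, 201, 203, 199, 197, 199, 196, 198, 202, 199, 206, 191, 163, 154, 151, 150, 152] F [156, 152, 154, 155, 151, 150, 152, 148, 149, 151, 151, 156, 151, 150, 153, 151, 142, 134, 151, 150, 154, 151, 149, 151, 153, 151, 151, 151, 150, 149, 155, 152, 152, 151, 151, 152, 154]
215 [146, 144, 141, 139, 178, 194, 199, 202, 200, 198, 199, 197, 197, 192, 196, 198, 198, 199, 200, 191, 160, 148, 148, 145] F [149, 149, 149, 145, 146, 142, 144, 144, 145, 147, 150, 148, 147, 148, 148, 123, 142, 147, 145, 146, 145, 144, 145, 150, 148, 145, 144, 147, 144, 149, 146, 148, 147, 144, 144, 146, 151]
228 [144, 141, 140, 138, 136, 185, 193, 198, 200, 200, 198, 196, 192, 193, 196, 194, 199, 199, 199, 194, 173, 153, 145, 140] F [148, 150, 147, 147, 142, 144, 143, 141, 142, 143, 145, 143, 144, 145, 120, 139, 141, 140, 141, 141, 141, 147, 147, 146, 143, 142, 141, 142, 144, 147, 147, 148, 144, 144, 145, 148, 150]
195 234 [ 0.0321 -0.0277]
195 285 [0.0321 0.003 ]
195 290 [0.0321 0.006 ]
195 295 [0.0321 0.0091]
215 234 [ 0.0196 -0.0282]
215 285 [0.0197 0.0031]
215 290 [0.0197 0.0062]
215 295 [0.0197 0.0092]
228 234 [ 0.0113 -0.0284]
228 285 [0.0114 0.0031]
228 290 [0.0114 0.0062]
228 295 [0.0114 0.0093]
```

>>> drive_tool --steps '[0,0,0,0,0.0055,0,0.28,0,0,0,0,0,0.01,0.28,0,0,0,0,0,0.01,0.28,0,0,0,0,0,0.006,0.28,0,0,0,0,0,0.003,0.28,0,0,0,0,0,0,0.28,0,0,0,0,0,0,0.28]'

```text
time_s: 21.35
tcp_pos: [0.4957, -0.1575, 0.059]
ee_rot: [[0.255, -0.967, -0.001], [-0.967, -0.255, -0.0], [-0.0, 0.001, -1.0]]
wrist_force: [0.1, -0.4, 0.0]
gripper_width: 0.281
gripper_force: 0.0
```

>>> drive_tool --steps '[0,0,0,0,0,0,0,0,0,0,0,0,0,0,0,0,0,0,0,0,0,0,0,0,0,0,0,0,0,0,0,0,0,0,0,0,0,0,0,0,0,0]'

```text
time_s: 21.85
tcp_pos: [0.4957, -0.1574, 0.0595]
ee_rot: [[0.255, -0.967, 0.0], [-0.967, -0.255, 0.0], [-0.0, -0.0, -1.0]]
wrist_force: [0.1, -0.1, -0.6]
gripper_width: 0.114
gripper_force: 30.0
```

>>> drive_tool --steps '[0,0,0,0,0,-0.01,0,0,0,0,0,0,-0.02,0,0,0,0,0,0,-0.03,0,0,0,0,0,0,-0.03,0,0,0,0,0,0,-0.03,0,0,0,0,0,0,-0.03,0,0,0,0,0,0,-0.03,0,0,0,0,0,0,0,0]'

```text
time_s: 22.52
tcp_pos: [0.4975, -0.1573, 0.2466]
ee_rot: [[0.255, -0.967, 0.01], [-0.967, -0.255, -0.0], [0.003, -0.01, -1.0]]
wrist_force: [-2.9, 5.4, 1.5]
gripper_width: 0.115
gripper_force: 30.2
```

>>> drive_tool --steps '[0,0,-0.125,0,0,-0.005,0,0,0,-0.125,0,0,0,0,0,0,-0.125,0,0,0,0,0,0,-0.125,0,0,0,0,0,0,-0.125,0,0,0,0,0,0,-0.125,0,0,0,0,0,0,-0.125,0,0,0,0,0,0,-0.125,0,0,0,0,0,0,-0.125,0,0,0,0,0,0,-0.125,0,0,0,0]'

```text
time_s: 23.35
tcp_pos: [0.4955, -0.1575, 0.2451]
ee_rot: [[0.998, -0.057, 0.0], [-0.057, -0.998, -0.0], [0.0, -0.0, -1.0]]
wrist_force: [0.7, -0.2, -1.0]
gripper_width: 0.112
gripper_force: 30.0
```

>>> drive_tool --steps '[0,0,-0.125,0,0,0,0,0,0,-0.125,0,0,0,0,0,0,-0.125,0,0,0,0,0,0,-0.125,0,0,0,0,0,0,-0.098,0,0,0,0,0,0,0,0.0153,-0.0368,0,0,0,0,0,0.0153,-0.0368,0,0,0,0,0,0.0153,-0.0368,0,0,0,0,0,0.0153,-0.0368,0,0,0,0,0,0.0153,-0.0368,0,0]'

```text
time_s: 24.18
tcp_pos: [0.467, 0.0413, 0.2453]
ee_rot: [[0.861, 0.509, 0.001], [0.509, -0.861, 0.0], [0.001, 0.0, -1.0]]
wrist_force: [0.8, 0.6, -0.0]
gripper_width: 0.109
gripper_force: 30.0
```

>>> drive_tool --steps '[0,0,0,0.0153,-0.0368,0,0,0,0,0,0.0153,-0.0368,0,0,0,0,0,0.0153,-0.0368,0,0,0,0,0,0.0153,-0.0368,0,0,0,0,0,0.0153,-0.0368,0,0,0,0,0,0.0153,-0.0368,0,0,0,0,0,0,0,0,0,0,0,0,0,0,0,0]'

```text
time_s: 24.85
tcp_pos: [0.4336, 0.2783, 0.2447]
ee_rot: [[0.859, 0.513, -0.0], [0.513, -0.859, -0.0], [-0.0, 0.0, -1.0]]
wrist_force: [0.4, -0.0, -0.4]
gripper_width: 0.112
gripper_force: 30.0
```

```bash
python3 - <<'E'
from h import *
st()
P=r.camera_params("wrist");i=r.capture("wrist");cv2.imwrite("pics/w10.png",i);np.save("w10E.npy",P["extrinsics"])
E
```

```text
t 24.85 tcp [0.4336 0.2783 0.2447] w 0.112 gf 29.981752038002014 F [ 0.4 -0.  -0.4]
[[0.859, 0.513, -0.0], [0.513, -0.859, -0.0], [-0.0, 0.0, -1.0]] [50.8, 11.2, -14.5, -0.0, -64.4, 70.1]
```

View pics/w10.png

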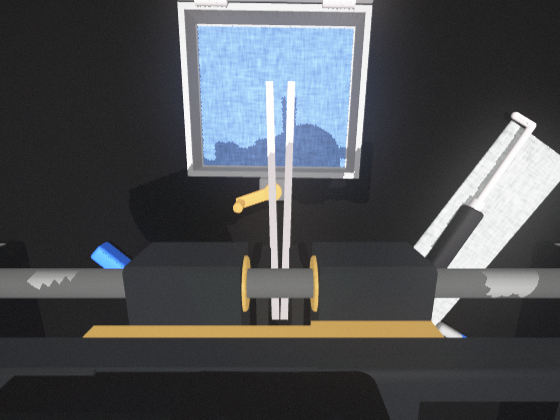

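Forceps are held (tips (270,82) and (292,82)). The case rim's outer corners are at (188,177), (358,178), (371,3) and (180,3), the peg at (238,208) and the pivot at (275,191).

```bash
python3 - <<'E'
from h import *
P=r.camera_params("wrist");P["extrinsics"]=np.load("w10E.npy")
c=[px2("wrist",u,v,.048,P) for u,v in((188,177),(358,178),(371,3),(180,3))]
for p in c:print(p.round(4))
m=np.mean(c,0);print("mean",m.round(4),[np.linalg.norm(c[k]-c[(k+1)%4]).round(4) for k in range(4)])
d=c[2]+c[3]-c[0]-c[1];e=c[0]-c[1]+c[3]-c[2];print(np.degrees(np.arctan2(d[1],d[0])),np.degrees(np.arctan2(e[1],e[0]))-90)
q=[px2("wrist",u,v,.006,P) for u,v in((203,167),(350,167))];print(q)
f=px2("wrist",281,82,.2447-.017,P);t=np.array(r.sense()["tcp_pos"]);print("tip ahead",np.linalg.norm(f[:2]-t[:2]))
print("peg",px2("wrist",238,208,.09,P),"piv",px2("wrist",276,191,.0675,P))
E
```

```text
[0.4019 0.3759 0.048 ]
[0.4959 0.2166 0.048 ]
[0.6404 0.301  0.048 ]
[0.547  0.4573 0.048 ]
mean [0.5213 0.3377 0.048 ] [np.float64(0.185), np.float64(0.1673), np.float64(0.1821), np.float64(0.1663)]
29.77014991762493 30.70479912233904
[array([0.41084089, 0.3734562 , 0.006     ]), array([0.50231525, 0.22052711, 0.006     ])]
tip ahead 0.09327771586130569
peg [0.4109876  0.31265197 0.09      ] piv [0.44090318 0.28750932 0.0675    ]
```

>>> drive_tool --steps '[0,0,0,0.0257,0.0135,0,0,0,0,0,0.0257,0.0135,0,0,0,0,0,0.0256,0.0135,0,0,0,0,0,0,0,0.03,0,0,0,0,0,0,0.03,0,0,0,0,0,0,0.03,0,0,0,0,0,0,0.03,0,0,0,0,0,0,0.03,0,0,0,0,0,0,0.03,0,0,0,0,0,0,0.015,0]'

```text
time_s: 25.73
tcp_pos: [0.5197, 0.2776, 0.0465]
ee_rot: [[0.862, 0.507, -0.005], [0.507, -0.862, -0.004], [-0.006, 0.001, -1.0]]
wrist_force: [-1.5, -0.2, 1.5]
gripper_width: 0.111
gripper_force: 30.0
```

>>> drive_tool --steps '[0,0,0,0,0,0.01,0,0,0,0,0,0,0.006,0,0,0,0,0,0,0.005,0,0,0,0,0,0,0,0,0,0,0,0,0,0,0]'

```text
time_s: 26.15
tcp_pos: [0.5219, 0.2812, 0.0296]
ee_rot: [[0.861, 0.509, 0.002], [0.509, -0.861, 0.001], [0.002, -0.0, -1.0]]
wrist_force: [-0.2, -0.5, 0.8]
gripper_width: 0.116
gripper_force: 30.0
```

>>> drive_tool --steps '[0,0,0,0,0,0,0.28,0,0,0,0,0,0,0.28,0,0,0,0,0,0,0.28,0,0,0,0,0,0,0.28,0,0,0,0,0,-0.02,0.28,0,0,0,0,0,-0.04,0.28,0,0,0,0,0,-0.04,0.28,0,0,0,0,0,-0.04,0.28,0,0,0,0,0,-0.04,0.28,0,0,0,0,0,-0.036,0.28]'

```text
time_s: 26.98
tcp_pos: [0.5211, 0.281, 0.2476]
ee_rot: [[0.86, 0.51, 0.002], [0.51, -0.86, 0.001], [0.002, -0.0, -1.0]]
wrist_force: [0.2, 0.9, -0.2]
gripper_width: 0.277
gripper_force: 0.0
```

```bash
python3 - <<'E'
from h import *
st()
t=np.array([.566,-.2405])+ -.098*np.array([.2504,-.968]) + -.0123*np.array([.968,.2504]);print("lifter",t)
go([t[0],t[1],.25],-75.3)
go([.0+t[0],t[1],.25],30.7)
E
```

```text
t 26.9833 tcp [0.5211 0.281  0.2476] w 0.277 gf 0.0 F [ 0.2  0.9 -0.2]
[[0.86, 0.51, 0.002], [0.51, -0.86, 0.001], [0.002, -0.0, -1.0]] [44.0, 18.5, -3.9, 0.0, -67.4, 76.6]
lifter [ 0.5295544  -0.14871592]
turn z tool deg 106.0 or -254.0 then shift tool [ 0.4178  0.1009 -0.0024] tilt [ 0.0017  0.0013 -1.    ]
turn z tool deg -0.0 or 360.0 then shift tool [-0.2121  0.3738 -0.0024] tilt [ 0.0017  0.0013 -1.    ]
```

>>> drive_tool --steps '[0,0,0,-0.0193,0.034,0,0.4,0,0,0,-0.0193,0.034,0,0.4,0,0,0,-0.0193,0.034,0,0.4,0,0,0,-0.0193,0.034,0,0.4,0,0,0,-0.0193,0.034,0,0.4,0,0,0,-0.0193,0.034,0,0.4,0,0,0,-0.0193,0.034,0,0.4,0,0,0,-0.0193,0.034,0,0.4,0,0,0,-0.0193,0.034,0,0.4,0,0,0,-0.0193,0.034,0,0.4]'

```text
time_s: 27.82
tcp_pos: [0.5279, -0.1116, 0.2449]
ee_rot: [[0.86, 0.51, 0.001], [0.51, -0.86, 0.0], [0.001, 0.0, -1.0]]
wrist_force: [0.1, 0.3, -0.5]
gripper_width: 0.401
gripper_force: 0.0
```

>>> drive_tool --steps '[0,0,0,-0.0191,0.0338,0,0.4,0,0,0.125,0,0,0,0.4,0,0,0.125,0,0,0,0.4,0,0,0.125,0,0,0,0.4,0,0,0.125,0,0,0,0.4,0,0,0.125,0,0,0,0.4,0,0,0.125,0,0,0,0.4,0,0,0.125,0,0,0,0.4,0,0,0.125,0,0,0,0.4,0,0,0.125,0,0,0,0.4]'

```text
time_s: 28.65
tcp_pos: [0.529, -0.1486, 0.2446]
ee_rot: [[0.827, -0.562, -0.0], [-0.562, -0.827, 0.0], [-0.0, -0.0, -1.0]]
wrist_force: [-0.0, 0.6, -0.2]
gripper_width: 0.4
gripper_force: 0.0
```

>>> drive_tool --steps '[0,0,0.125,0,0,0,0.4,0,0,0.125,0,0,0,0.4,0,0,0.125,0,0,0,0.4,0,0,0.125,0,0,0,0.4,0,0,0.125,0,0,0,0.4,0,0,0.1,0,0,0,0.4,0,0,0,0,0,0.035,0.4,0,0,0,0,0,0.035,0.4,0,0,0,0,0,0,0.4,0,0,0,0,0,0,0.4]'

```text
time_s: 29.48
tcp_pos: [0.5282, -0.1488, 0.1736]
ee_rot: [[0.253, -0.967, -0.004], [-0.967, -0.253, -0.001], [-0.001, 0.004, -1.0]]
wrist_force: [0.7, -0.3, 1.0]
gripper_width: 0.404
gripper_force: 0.0
```

```bash
python3 - <<'E'
from h import *
st();go([.5293,-.1487,.060],-75.3)
i=r.capture("wrist");cv2.imwrite("pics/w11.png",i);g=i.astype(int)
s=r.sense();R=np.array(s["ee_rot"]);t=np.array(s["tcp_pos"])
for v in(170,200,225):
  w=g[v].mean(1);print(v,w[240:330:3].astype(int).tolist())
  for u in(240,280,320):print(u,((px2("wrist",u,v,.048)-t)@R[:,:2]).round(4))
  m=(g[v,:,2]-g[v,:,0]>50);x=np.where(m)[0];x=x[x<250]
  if len(x):print("needle",x.min(),x.max(),((px2("wrist",x.mean(),v,.049)-t)@R[:,:2]).round(4))
E
```

```text
t 29.4833 tcp [ 0.5282 -0.1488  0.1736] w 0.404 gf 0.0 F [ 0.7 -0.3  1. ]
[[0.253, -0.967, -0.004], [-0.967, -0.253, -0.001], [-0.001, 0.004, -1.0]] [1.2, 18.2, -15.8, 0.0, -56.2, 13.4]
turn z tool deg -0.0 or 360.0 then shift tool [ 0.0002 -0.0011  0.1136] tilt [-4.2e-03 -5.0e-04 -1.0e+00]
170 [124, 122, 116, 117, 123, 119, 123, 122, 123, 122, 121, 165, 167, 164, 166, 122, 120, 122, 122, 124, 122, 122, 125, 125, 121, 122, 120, 121, 122, 121]
240 [ 0.0374 -0.0343]
280 [0.0374 0.0002]
320 [0.0374 0.0347]
needle 187 197 [ 0.0374 -0.0754]
200 [118, 117, 110, 111, 116, 113, 117, 113, 117, 116, 113, 158, 160, 157, 167, 115, 114, 117, 116, 118, 116, 120, 120, 118, 121, 120, 216, 222, 220, 224]
240 [ 0.011  -0.0351]
280 [0.011  0.0002]
320 [0.011  0.0355]
needle 191 199 [ 0.0112 -0.0746]
225 [116, 116, 107, 109, 112, 111, 109, 111, 115, 115, 109, 152, 161, 154, 161, 111, 115, 118, 115, 117, 113, 117, 116, 114, 116, 114, 120, 114, 115, 117]
240 [-0.012  -0.0358]
280 [-0.012   0.0002]
320 [-0.012   0.0363]
needle 193 201 [-0.0118 -0.0743]
```

>>> drive_tool --steps '[0,0,0,0,-0.0012,0.03,0.4,0,0,0,0,0,0.03,0.4,0,0,0,0,0,0.03,0.4,0,0,0,0,0,0.015,0.4,0,0,0,0,0,0.0085,0.4,0,0,0,0,0,0,0.4,0,0,0,0,0,0,0.4]'

```text
time_s: 30.12
tcp_pos: [0.5321, -0.1485, 0.0628]
ee_rot: [[0.254, -0.967, 0.003], [-0.967, -0.254, -0.001], [0.001, -0.003, -1.0]]
wrist_force: [-0.0, -0.7, 0.3]
gripper_width: 0.4
gripper_force: 0.0
```

>>> drive_tool --steps '[0,0,0,0,0,0,0,0,0,0,0,0,0,0,0,0,0,0,0,0,0,0,0,0,0,0,0,0,0,0,0,0,0,0,0,0,0,0,0,0,0,0,0,0,0,0,0,0,0,0,0,0,0,0,0,0]'

```text
time_s: 30.78
tcp_pos: [0.5305, -0.1484, 0.0616]
ee_rot: [[0.253, -0.967, 0.001], [-0.967, -0.253, -0.0], [0.0, -0.0, -1.0]]
wrist_force: [-0.6, -0.3, 4.7]
gripper_width: 0.107
gripper_force: 30.0
```

>>> drive_tool --steps '[0,0,0,0,0,-0.015,0,0,0,0,0,0,-0.03,0,0,0,0,0,0,-0.03,0,0,0,0,0,0,-0.03,0,0,0,0,0,0,-0.03,0,0,0,0,0,0,-0.03,0,0,0,0,0,0,-0.02,0]'

```text
time_s: 31.37
tcp_pos: [0.5307, -0.1482, 0.2486]
ee_rot: [[0.253, -0.968, 0.003], [-0.968, -0.253, 0.0], [0.0, -0.003, -1.0]]
wrist_force: [0.4, 0.4, -0.1]
gripper_width: 0.106
gripper_force: 30.0
```

>>> drive_tool --steps '[0,0,-0.125,0,0,0,0,0,0,-0.125,0,0,0,0,0,0,-0.125,0,0,0,0,0,0,-0.125,0,0,0,0,0,0,-0.125,0,0,0,0,0,0,-0.125,0,0,0,0,0,0,-0.125,0,0,0,0,0,0,-0.125,0,0,0,0,0,0,-0.125,0,0,0,0,0,0,-0.125,0,0,0,0]'

```text
time_s: 32.2
tcp_pos: [0.5301, -0.1483, 0.2453]
ee_rot: [[0.998, -0.059, -0.001], [-0.059, -0.998, 0.0], [-0.001, -0.0, -1.0]]
wrist_force: [0.0, 0.5, -0.5]
gripper_width: 0.104
gripper_force: 30.0
```

>>> drive_tool --steps '[0,0,-0.125,0,0,0,0,0,0,-0.125,0,0,0,0,0,0,-0.125,0,0,0,0,0,0,-0.125,0,0,0,0,0,0,-0.1,0,0,0,0,0,0,0,0.0189,-0.0382,0,0,0,0,0,0.0189,-0.0382,0,0,0,0,0,0.0189,-0.0382,0,0,0,0,0,0.0189,-0.0382,0,0,0,0,0,0.0189,-0.0382,0,0]'

```text
time_s: 33.03
tcp_pos: [0.5139, 0.061, 0.2456]
ee_rot: [[0.861, 0.509, -0.001], [0.509, -0.861, 0.0], [-0.0, -0.0, -1.0]]
wrist_force: [-0.1, -0.7, -0.7]
gripper_width: 0.106
gripper_force: 30.0
```

>>> drive_tool --steps '[0,0,0,0.0189,-0.0382,0,0,0,0,0,0.0189,-0.0382,0,0,0,0,0,0.0189,-0.0382,0,0,0,0,0,0.0189,-0.0382,0,0,0,0,0,0.0189,-0.0382,0,0,0,0,0,0.0189,-0.0382,0,0,0,0,0,0,0,0,0,0,0,0,0,0,0,0]'

```text
time_s: 33.7
tcp_pos: [0.4951, 0.3107, 0.2447]
ee_rot: [[0.859, 0.512, -0.002], [0.512, -0.859, -0.001], [-0.002, 0.0, -1.0]]
wrist_force: [0.0, -0.9, -0.6]
gripper_width: 0.106
gripper_force: 30.0
```

```bash
python3 - <<'E'
from h import *
st();go([.4935,.3194,.0295],30.7)
i=r.capture("wrist");cv2.imwrite("pics/w12.png",i)
g=i[:240].astype(int);m=(g.min(2)>200);ys,xs=np.where(m[:,255:305]);print("white rows", [(v,m[v,255:305].sum()) for v in range(0,240,10)])
E
```

```text
t 33.7 tcp [0.4951 0.3107 0.2447] w 0.106 gf 29.999891817569733 F [ 0.  -0.9 -0.6]
[[0.859, 0.512, -0.002], [0.512, -0.859, -0.001], [-0.002, 0.0, -1.0]] [48.0, 18.0, -5.1, -0.0, -67.0, 72.9]
turn z tool deg 0.1 or -359.9 then shift tool [ 0.0031 -0.0083  0.2152] tilt [-0.0016 -0.0011 -1.    ]
white rows [(0, np.int64(0)), (10, np.int64(0)), (20, np.int64(0)), (30, np.int64(0)), (40, np.int64(0)), (50, np.int64(0)), (60, np.int64(0)), (70, np.int64(0)), (80, np.int64(0)), (90, np.int64(12)), (100, np.int64(12)), (110, np.int64(12)), (120, np.int64(12)), (130, np.int64(12)), (140, np.int64(16)), (150, np.int64(17)), (160, np.int64(16)), (170, np.int64(16)), (180, np.int64(16)), (190, np.int64(18)), (200, np.int64(18)), (210, np.int64(18)), (220, np.int64(18)), (230, np.int64(18))]
```

>>> drive_tool --steps '[0,0,0,0.003,-0.0083,0.03,0,0,0,0,0,0,0.03,0,0,0,0,0,0,0.03,0,0,0,0,0,0,0.03,0,0,0,0,0,0,0.03,0,0,0,0,0,0,0.03,0,0,0,0,0,0,0.015,0,0,0,0,0,0,0.01,0,0,0,0,0,0,0.005,0,0,0,0,0,0,0.0042,0]'

```text
time_s: 34.58
tcp_pos: [0.4949, 0.3168, 0.0323]
ee_rot: [[0.861, 0.509, 0.001], [0.509, -0.861, 0.001], [0.001, -0.0, -1.0]]
wrist_force: [-1.3, -0.1, 2.3]
gripper_width: 0.102
gripper_force: 30.0
```

>>> drive_tool --steps '[0,0,0,0,0,0,0,0,0,0,0,0,0,0,0,0,0,0,0,0,0.28,0,0,0,0,0,0,0.28,0,0,0,0,0,0,0.28,0,0,0,0,0,0,0.28,0,0,0,0,0,-0.02,0.28,0,0,0,0,0,-0.04,0.28,0,0,0,0,0,-0.04,0.28,0,0,0,0,0,-0.04,0.28]'

```text
time_s: 35.42
tcp_pos: [0.4939, 0.317, 0.1733]
ee_rot: [[0.86, 0.51, -0.001], [0.51, -0.86, -0.001], [-0.001, 0.0, -1.0]]
wrist_force: [0.9, 1.4, -0.6]
gripper_width: 0.28
gripper_force: 0.0
```

>>> drive_tool --steps '[0,0,0,0,0,-0.035,0.28,0,0,0,0,0,-0.035,0.28,0,0,0,0,0,0,0.28]'

```text
time_s: 35.67
tcp_pos: [0.4973, 0.3196, 0.2509]
ee_rot: [[0.86, 0.511, 0.013], [0.511, -0.86, 0.01], [0.016, -0.002, -1.0]]
wrist_force: [-0.2, 0.4, 0.4]
gripper_width: 0.278
gripper_force: 0.0
```

```bash
python3 - <<'E'
from h import *
st();i=r.capture("wrist");cv2.imwrite("pics/w13.png",i)
M=np.array([.566,-.2405]);t=M-.100*np.array([.2504,-.968])+.0597*np.array([.968,.2504]);print("needle est",t)
go([t[0],t[1],.2464],30.7)
E
```

```text
t 35.6667 tcp [0.4973 0.3196 0.2509] w 0.278 gf 0.0 F [-0.2  0.4  0.4]
[[0.86, 0.511, 0.013], [0.511, -0.86, 0.01], [0.016, -0.002, -1.0]] [48.5, 17.9, -4.4, 0.2, -66.7, 72.1]
needle est [ 0.5987496  -0.12875112]
turn z tool deg -0.0 or 360.0 then shift tool [-0.14    0.4374  0.0006] tilt [ 0.0077  0.0072 -0.9999]
```

>>> drive_tool --steps '[0,0,0,-0.0126,0.0397,0,0.4,0,0,0,-0.0126,0.0397,0,0.4,0,0,0,-0.0126,0.0397,0,0.4,0,0,0,-0.0126,0.0397,0,0.4,0,0,0,-0.0126,0.0397,0,0.4,0,0,0,-0.0126,0.0397,0,0.4,0,0,0,-0.0126,0.0397,0,0.4,0,0,0,-0.0126,0.0397,0,0.4,0,0,0,-0.0126,0.0397,0,0.4,0,0,0,-0.0126,0.0397,0,0.4]'

```text
time_s: 36.55
tcp_pos: [0.5876, -0.0904, 0.2406]
ee_rot: [[0.86, 0.51, -0.002], [0.51, -0.86, 0.0], [-0.002, -0.001, -1.0]]
wrist_force: [0.6, 0.3, -0.2]
gripper_width: 0.4
gripper_force: 0.0
```

>>> drive_tool --steps '[0,0,0,-0.012,0.0397,0,0.4,0,0,0.125,0,0,0,0.4,0,0,0.125,0,0,0,0.4,0,0,0.125,0,0,0,0.4,0,0,0.125,0,0,0,0.4,0,0,0.125,0,0,0,0.4,0,0,0.125,0,0,0,0.4,0,0,0.125,0,0,0,0.4,0,0,0.125,0,0,0,0.4,0,0,0.125,0,0,0,0.4]'

```text
time_s: 37.38
tcp_pos: [0.5974, -0.1286, 0.2403]
ee_rot: [[0.827, -0.562, -0.003], [-0.562, -0.827, 0.0], [-0.002, 0.001, -1.0]]
wrist_force: [0.4, 0.3, 0.6]
gripper_width: 0.402
gripper_force: 0.0
```

>>> drive_tool --steps '[0,0,0.125,0,0,0,0.4,0,0,0.125,0,0,0,0.4,0,0,0.125,0,0,0,0.4,0,0,0.125,0,0,0,0.4,0,0,0.125,0,0,0,0.4,0,0,0.1,0,0,0,0.4,0,0,0,0,0,0.035,0.4,0,0,0,0,0,0.035,0.4,0,0,0,0,0,0,0.4,0,0,0,0,0,0,0.4]'

```text
time_s: 38.22
tcp_pos: [0.5965, -0.1289, 0.1695]
ee_rot: [[0.253, -0.967, -0.006], [-0.967, -0.253, -0.001], [-0.001, 0.006, -1.0]]
wrist_force: [1.2, 0.3, 1.1]
gripper_width: 0.401
gripper_force: 0.0
```

```bash
python3 - <<'E'
from h import *
st();i=r.capture("wrist");g=i.astype(int)
s=r.sense();R=np.array(s["ee_rot"]);t=np.array(s["tcp_pos"])
for v in(170,200,225):
  m=(g[v,:,2]-g[v,:,0]>50);x=np.where(m)[0];x=x[(x>200)&(x<360)]
  if len(x):print("needle",x.min(),x.max(),((px2("wrist",x.mean(),v,.049)-t)@R[:,:2]).round(4))
i=r.capture("side");cv2.imwrite("pics/s14.png",i)
E
```

```text
t 38.2167 tcp [ 0.5965 -0.1289  0.1695] w 0.401 gf 0.0 F [1.2 0.3 1.1]
[[0.253, -0.967, -0.006], [-0.967, -0.253, -0.001], [-0.001, 0.006, -1.0]] [3.0, 24.1, -7.3, 0.0, -59.0, 11.6]
needle 271 280 [ 0.0379 -0.0036]
needle 272 280 [ 0.0119 -0.0033]
needle 272 281 [-0.0107 -0.0029]
```

>>> drive_tool --steps '[0,0,0,0,-0.0025,0.03,0.4,0,0,0,0,0,0.03,0.4,0,0,0,0,0,0.03,0.4,0,0,0,0,0,0.012,0.4,0,0,0,0,0,0.0065,0.4,0,0,0,0,0,0,0.4,0,0,0,0,0,0,0.4]'

```text
time_s: 38.9
tcp_pos: [0.6021, -0.1282, 0.0653]
ee_rot: [[0.253, -0.967, 0.004], [-0.967, -0.253, -0.0], [0.001, -0.003, -1.0]]
wrist_force: [-0.7, 0.1, 0.1]
gripper_width: 0.399
gripper_force: 0.0
```

>>> drive_tool --steps '[0,0,0,0,0,0,0,0,0,0,0,0,0,0,0,0,0,0,0,0,0,0,0,0,0,0,0,0,0,0,0,0,0,0,0,0,0,0,0,0,0,0,0,0,0,0,0,0,0,0,0,0,0,0,0,0]'

```text
time_s: 39.57
tcp_pos: [0.6006, -0.1282, 0.0638]
ee_rot: [[0.253, -0.967, 0.0], [-0.967, -0.253, -0.0], [0.0, -0.0, -1.0]]
wrist_force: [-1.1, 0.3, 4.4]
gripper_width: 0.11
gripper_force: 30.0
```

>>> drive_tool --steps '[0,0,0,0,0,-0.015,0,0,0,0,0,0,-0.03,0,0,0,0,0,0,-0.03,0,0,0,0,0,0,-0.03,0,0,0,0,0,0,-0.03,0,0,0,0,0,0,-0.03,0,0,0,0,0,0,-0.02,0]'

```text
time_s: 40.15
tcp_pos: [0.6009, -0.1279, 0.251]
ee_rot: [[0.253, -0.967, 0.003], [-0.968, -0.253, 0.0], [0.0, -0.003, -1.0]]
wrist_force: [0.3, 0.4, -1.3]
gripper_width: 0.108
gripper_force: 30.0
```

>>> drive_tool --steps '[0,0,-0.125,0,0,0,0,0,0,-0.125,0,0,0,0,0,0,-0.125,0,0,0,0,0,0,-0.125,0,0,0,0,0,0,-0.125,0,0,0,0,0,0,-0.125,0,0,0,0,0,0,-0.125,0,0,0,0,0,0,-0.125,0,0,0,0,0,0,-0.125,0,0,0,0,0,0,-0.125,0,0,0,0]'

```text
time_s: 40.98
tcp_pos: [0.6002, -0.1281, 0.2476]
ee_rot: [[0.998, -0.059, -0.001], [-0.059, -0.998, 0.0], [-0.001, -0.0, -1.0]]
wrist_force: [0.6, 0.0, -1.4]
gripper_width: 0.107
gripper_force: 30.0
```

>>> drive_tool --steps '[0,0,-0.125,0,0,0,0,0,0,-0.125,0,0,0,0,0,0,-0.125,0,0,0,0,0,0,-0.125,0,0,0,0,0,0,-0.1,0,0,0,0,0,0,0,0.0112,-0.0403,0,0,0,0,0,0.0112,-0.0403,0,0,0,0,0,0.0112,-0.0403,0,0,0,0,0,0.0112,-0.0403,0,0,0,0,0,0.0112,-0.0403,0,0]'

```text
time_s: 41.82
tcp_pos: [0.5452, 0.0745, 0.2479]
ee_rot: [[0.861, 0.509, -0.0], [0.509, -0.861, 0.0], [-0.0, -0.0, -1.0]]
wrist_force: [0.6, 1.6, -0.3]
gripper_width: 0.105
gripper_force: 30.0
```

>>> drive_tool --steps '[0,0,0,0.0112,-0.0403,0,0,0,0,0,0.0112,-0.0403,0,0,0,0,0,0.0112,-0.0403,0,0,0,0,0,0.0112,-0.0403,0,0,0,0,0,0.0112,-0.0403,0,0,0,0,0,0.0112,-0.0403,0,0,0,0,0,0.0112,-0.0403,0,0,0,0,0,0,0,0,0,0,0,0,0,0,0,0]'

```text
time_s: 42.57
tcp_pos: [0.469, 0.3566, 0.2473]
ee_rot: [[0.859, 0.513, -0.001], [0.513, -0.859, -0.001], [-0.001, 0.0, -1.0]]
wrist_force: [-0.6, 0.0, -0.7]
gripper_width: 0.107
gripper_force: 30.0
```

```bash
python3 - <<'E'
from h import *
st();go([.4674,.3563,.0295],30.7)
i=r.capture("wrist");cv2.imwrite("pics/w15.png",i);g=i.astype(int)
m=(g[:240,:,2]-g[:240,:,0]>60);m[:,:255]=0;m[:,305:]=0;ys,xs=np.where(m);print(ys.min(),ys.max(),xs.min(),xs.max(),len(ys))
v=ys.min();p=px2("wrist",xs[ys==v].mean(),v,.245-.012);t=np.array(r.sense()["tcp_pos"]);print("handle front ahead of tcp",np.linalg.norm((p-t)[:2]))
E
```

```text
t 42.5667 tcp [0.469  0.3566 0.2473] w 0.107 gf 29.9984809756279 F [-0.6  0.  -0.7]
[[0.859, 0.513, -0.001], [0.513, -0.859, -0.001], [-0.001, 0.0, -1.0]] [53.0, 18.4, -4.2, -0.0, -67.5, 67.9]
turn z tool deg 0.1 or -359.9 then shift tool [-0.0016 -0.0006  0.2178] tilt [-1.1e-03 -9.0e-04 -1.0e+00]
134 239 271 288 1691
handle front ahead of tcp 0.06872904778734328
```

>>> drive_tool --steps '[0,0,0,0,0,0.03,0,0,0,0,0,0,0.03,0,0,0,0,0,0,0.03,0,0,0,0,0,0,0.03,0,0,0,0,0,0,0.03,0,0,0,0,0,0,0.025,0,0,0,0,0,0,0.015,0,0,0,0,0,0,0.01,0,0,0,0,0,0,0.01,0,0,0,0,0,0,0.0048,0]'

```text
time_s: 43.45
tcp_pos: [0.4706, 0.3538, 0.0333]
ee_rot: [[0.861, 0.509, -0.0], [0.509, -0.861, -0.0], [-0.0, 0.0, -1.0]]
wrist_force: [-1.6, -2.0, 4.4]
gripper_width: 0.105
gripper_force: 30.0
```

>>> drive_tool --steps '[0,0,0,0,0,0,0,0,0,0,0,0,0,0,0,0,0,0,0,0,0.28,0,0,0,0,0,0,0.28,0,0,0,0,0,0,0.28,0,0,0,0,0,0,0.28,0,0,0,0,0,-0.02,0.28,0,0,0,0,0,-0.04,0.28,0,0,0,0,0,-0.04,0.28,0,0,0,0,0,-0.04,0.28]'

```text
time_s: 44.28
tcp_pos: [0.4698, 0.3543, 0.175]
ee_rot: [[0.86, 0.51, -0.001], [0.51, -0.86, -0.001], [-0.001, 0.0, -1.0]]
wrist_force: [0.9, 1.1, -0.4]
gripper_width: 0.274
gripper_force: 0.0
```

>>> drive_tool --steps '[0,0,0,-0.03,0.015,-0.04,0.5,0,0,0,-0.04,0.015,-0.03,0.5,0,0,0,-0.03,0.015,0,0.5,0,0,0,0,0,0,0.5,0,0,0,0,0,0,0.5,0,0,0,0,0,0,0.5]'

```text
time_s: 44.78
tcp_pos: [0.4162, 0.2776, 0.2297]
ee_rot: [[0.86, 0.51, 0.001], [0.51, -0.86, 0.001], [0.001, -0.0, -1.0]]
wrist_force: [0.2, 0.3, 0.3]
gripper_width: 0.494
gripper_force: 0.0
```

```bash
python3 - <<'E'
from h import *
st();i=r.capture("wrist");k=r.capture("side");np.save("w16E.npy",r.camera_params("wrist")["extrinsics"])
cv2.imwrite("pics/w16.png",np.vstack([i[:260],k[70:400]]));cv2.imwrite("pics/s16.png",k)
E
```

```text
t 44.7833 tcp [0.4162 0.2776 0.2297] w 0.494 gf 0.0 F [0.2 0.3 0.3]
[[0.86, 0.51, 0.001], [0.51, -0.86, 0.001], [0.001, -0.0, -1.0]] [52.3, 10.4, -17.8, 0.0, -61.8, 68.3]
```

View pics/w16.png

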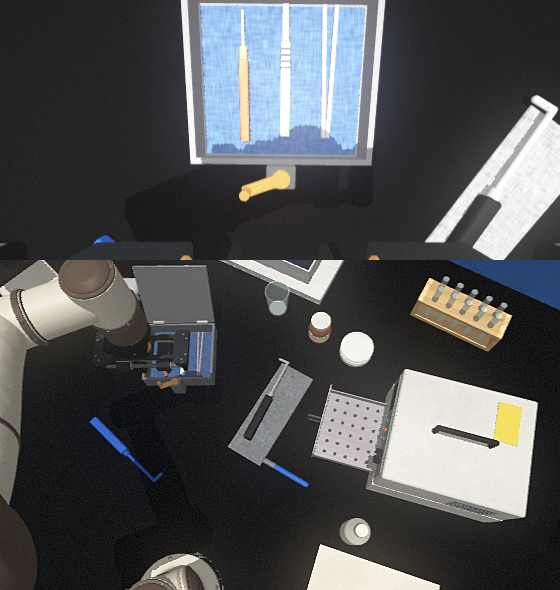

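All three instruments lie in the case: needle (244,95), lifter (285,70), forceps (329,70). The tray (350,430) is empty. The rod is on the mat, its handle front at wrist (490,195) and its bend at (541,103).

```bash
python3 - <<'E'
from h import *
P=r.camera_params("wrist")
a=px2("wrist",490,195,.026,P);b=px2("wrist",541,103,.015,P);print(a,b)
k=cv2.imread("pics/s16.png")
# handle: dark pixels within the mat
hsv=k.astype(int);m=(hsv.max(2)<60).astype(np.uint8)
mat=np.zeros_like(m);cv2.fillConvexPoly(mat,np.array([proj("side",[x,y,.004]) for x,y in((.638,.08),(.638,0),(.385,0),(.385,.08))]).astype(int),1)
n,l,s,c=cv2.connectedComponentsWithStats(m&mat);j=1+np.argmax(s[1:,4]);print(s[j],c[j],px2("side",*c[j],.018))
ys,xs=np.where(l==j);q=np.array([px2("side",u,v,.018)[:2] for u,v in zip(xs,ys)]);print(q.min(0),q.max(0))
vx,vy,_,_=cv2.fitLine(q.astype(np.float32),2,0,.01,.01).ravel();print("yaw",np.degrees(np.arctan2(vy,vx)))
go([.468,.0455,.25],0)
E
```

```text
[0.53849545 0.07595095 0.026     ] [0.64650121 0.08737421 0.015     ]
[244 205  29  45 340] [258.37647059 226.22352941] [0.47477115 0.06225684 0.018     ]
[0.40777457 0.04734746] [0.53885661 0.07610298]
yaw 3.106957
turn z tool deg 30.7 or -329.3 then shift tool [ 0.0515  0.2325 -0.021 ] tilt [-2.e-04 -4.e-04 -1.e+00]
```

>>> drive_tool --steps '[0,0,0.1121,0,0,-0.005,1,0,0,0.1121,0,0,-0.005,1,0,0,0.1121,0,0,-0.005,1,0,0,0.1121,0,0,-0.005,1,0,0,0,0.0075,0.0365,0,1,0,0,0,0.0075,0.0365,0,1,0,0,0,0.0075,0.0365,0,1,0,0,0,0.0075,0.0365,0,1,0,0,0,0.0075,0.0365,0,1,0,0,0,0.0075,0.0365,0,1]'

```text
time_s: 45.72
tcp_pos: [0.4808, 0.0619, 0.2488]
ee_rot: [[0.996, 0.087, -0.001], [0.087, -0.996, -0.001], [-0.001, 0.0, -1.0]]
wrist_force: [1.3, 0.3, 0.6]
gripper_width: 0.994
gripper_force: 0.0
```

>>> drive_tool --steps '[0,0,0,0,0,0,1,0,0,0,0,0,0,1]'

```text
time_s: 45.88
tcp_pos: [0.4807, 0.0617, 0.2485]
ee_rot: [[0.997, 0.082, -0.002], [0.082, -0.997, -0.001], [-0.002, 0.001, -1.0]]
wrist_force: [-0.2, 0.8, 0.4]
gripper_width: 1.001
gripper_force: 0.0
```

```bash
python3 - <<'E'
from h import *
st();i=r.capture("wrist");cv2.imwrite("pics/w17.png",i);g=i.astype(int).max(2)
for v in range(20,240,20):
    print(v,g[v,225:335:4].tolist())
s=r.sense();R=np.array(s["ee_rot"]);t=np.array(s["tcp_pos"])
for u,v in((260,100),(300,100),(260,220),(300,220)):print(u,v,((px2("wrist",u,v,.026)-t)@R[:,:2]).round(4))
E
```

```text
t 45.8833 tcp [0.4807 0.0617 0.2485] w 1.001 gf 0.0 F [-0.2  0.8  0.4]
[[0.997, 0.082, -0.002], [0.082, -0.997, -0.001], [-0.002, 0.001, -1.0]] [26.6, 8.0, -17.9, -0.0, -64.2, 68.2]
20 [28, 27, 29, 28, 29, 26, 29, 26, 31, 33, 34, 31, 30, 31, 31, 30, 35, 30, 33, 31, 33, 33, 32, 29, 31, 32, 36, 33]
40 [28, 31, 29, 27, 29, 31, 30, 30, 32, 217, 224, 226, 202, 227, 229, 240, 42, 44, 38, 42, 40, 39, 41, 45, 42, 39, 41, 42]
60 [31, 32, 32, 32, 30, 34, 32, 37, 35, 39, 41, 180, 207, 199, 221, 237, 197, 203, 197, 198, 187, 204, 207, 205, 199, 199, 202, 190]
80 [30, 31, 29, 34, 36, 36, 35, 40, 41, 41, 40, 208, 202, 205, 229, 232, 207, 201, 217, 206, 215, 214, 186, 195, 198, 200, 209, 209]
100 [27, 28, 32, 29, 36, 35, 39, 38, 38, 43, 192, 175, 190, 207, 220, 220, 207, 219, 214, 210, 206, 184, 210, 199, 199, 212, 203, 211]
120 [32, 30, 28, 30, 31, 31, 35, 37, 39, 41, 181, 190, 120, 119, 156, 137, 117, 126, 126, 125, 120, 187, 215, 187, 195, 206, 212, 205]
140 [24, 24, 25, 21, 29, 30, 29, 29, 34, 84, 114, 119, 119, 144, 163, 155, 113, 114, 106, 110, 119, 129, 126, 121, 115, 126, 124, 122]
160 [22, 21, 22, 25, 25, 24, 28, 31, 28, 128, 110, 114, 40, 43, 42, 44, 40, 115, 118, 122, 127, 119, 112, 118, 114, 109, 119, 120]
180 [20, 21, 24, 24, 26, 20, 25, 24, 29, 115, 119, 120, 40, 42, 44, 44, 50, 127, 111, 116, 117, 127, 127, 202, 124, 117, 117, 119]
200 [23, 23, 24, 25, 22, 28, 33, 32, 104, 191, 211, 215, 42, 44, 71, 72, 149, 186, 192, 207, 206, 197, 201, 201, 206, 189, 181, 203]
220 [34, 33, 33, 34, 34, 34, 36, 37, 209, 214, 209, 207, 78, 85, 81, 78, 187, 202, 193, 214, 197, 215, 199, 214, 211, 198, 184, 46]
260 100 [ 0.1041 -0.0223]
300 100 [0.1041 0.0218]
260 220 [-0.0332 -0.0243]
300 220 [-0.0332  0.0242]
```

```bash
python3 - <<'E'
from h import *
i=cv2.imread("pics/w17.png");g=i.astype(int).max(2)
print(list(zip(range(136,162),g[136:162,276].tolist(),g[136:162,284].tolist())))
print(g[30:60,284].tolist())
s=r.sense();R=np.array(s["ee_rot"]);t=np.array(s["tcp_pos"])
for u,v,z in((281,148,.026),(281,152,.026),(281,156,.026),(284,38,.019),(284,42,.019)):p=px2("wrist",u,v,z);print(v,p.round(4),((p-t)@R[:,:2]).round(4))
E
```

```text
[(136, 139, 160), (137, 136, 159), (138, 138, 160), (139, 141, 159), (140, 137, 159), (141, 142, 156), (142, 139, 160), (143, 96, 119), (144, 49, 63), (145, 41, 45), (146, 44, 46), (147, 44, 47), (148, 44, 49), (149, 44, 45), (150, 43, 46), (151, 45, 45), (152, 49, 43), (153, 40, 46), (154, 45, 41), (155, 44, 42), (156, 41, 45), (157, 44, 48), (158, 42, 43), (159, 41, 43), (160, 40, 47), (161, 42, 43)]
[36, 38, 37, 39, 49, 186, 233, 242, 249, 249, 249, 249, 249, 249, 249, 249, 249, 249, 249, 249, 249, 249, 248, 248, 249, 247, 246, 245, 246, 245]
148 [0.5324 0.0661 0.026 ] [0.0523 0.001 ]
152 [0.5279 0.0657 0.026 ] [0.0478 0.001 ]
156 [0.5234 0.0653 0.026 ] [0.0433 0.001 ]
38 [0.6474 0.0728 0.019 ] [0.1675 0.004 ]
42 [0.6435 0.0725 0.019 ] [0.1636 0.004 ]
```

>>> drive_tool --steps '[0,0,0.021,0,0,0,1,0,0,0,0.0115,0.0005,0.03,1,0,0,0,0,0,0.035,1,0,0,0,0,0,0.035,1,0,0,0,0,0,0.035,1,0,0,0,0,0,0.035,1,0,0,0,0,0,0.025,1,0,0,0,0,0,0.015,1,0,0,0,0,0,0.0115,1,0,0,0,0,0,0,1]'

```text
time_s: 46.77
tcp_pos: [0.4897, 0.0641, 0.0253]
ee_rot: [[0.998, 0.067, -0.005], [0.067, -0.998, -0.002], [-0.005, 0.002, -1.0]]
wrist_force: [0.5, 0.0, -0.5]
gripper_width: 1.002
gripper_force: 0.0
```

>>> drive_tool --steps '[0,0,0,0,0,0,0,0,0,0,0,0,0,0,0,0,0,0,0,0,0,0,0,0,0,0,0,0,0,0,0,0,0,0,0,0,0,0,0,0,0,0,0,0,0,0,0,0,0,0,0,0,0,0,0,0,0,0,0,0,0,0,0,0,0,0,0,0,0,0]'

```text
time_s: 47.6
tcp_pos: [0.4913, 0.0632, 0.0279]
ee_rot: [[0.998, 0.065, -0.0], [0.065, -0.998, 0.0], [-0.0, -0.0, -1.0]]
wrist_force: [1.1, -0.6, 0.4]
gripper_width: 0.322
gripper_force: 0.0
```

>>> drive_tool --steps '[0,0,0,0,0,0,0,0,0,0,0,0,0,0,0,0,0,0,0,0,0,0,0,0,0,0,0,0,0,0,0,0,0,0,0,0,0,0,0,0,0,0]'

```text
time_s: 48.1
tcp_pos: [0.4913, 0.0632, 0.0279]
ee_rot: [[0.998, 0.065, -0.0], [0.065, -0.998, -0.0], [-0.0, 0.0, -1.0]]
wrist_force: [-0.1, -1.5, -0.5]
gripper_width: 0.249
gripper_force: 30.0
```

>>> drive_tool --steps '[0,0,0,0,0,-0.01,0,0,0,0,0,0,-0.03,0,0,0,0,0,0,-0.04,0,0,0,0,0,0,-0.04,0,0,0,0,-0.03,0,-0.02,0,0,0,0,-0.03,0,-0.02,0,0,0,0,0,0,0,0,0,0,0,0,0,0,0]'

```text
time_s: 48.77
tcp_pos: [0.4307, 0.0595, 0.1893]
ee_rot: [[0.998, 0.066, 0.003], [0.066, -0.998, 0.002], [0.003, -0.002, -1.0]]
wrist_force: [0.5, 0.2, -0.6]
gripper_width: 0.251
gripper_force: 30.0
```

```bash
python3 - <<'E'
from h import *
st();go([.4262,.132,.0735],-75.4);i=r.capture("wrist");cv2.imwrite("pics/w18.png",i);g=i.astype(int).max(2)
for v in(60,130,215):print(v,g[v,262:302:2].tolist())
E
```

```text
t 48.7667 tcp [0.4307 0.0595 0.1893] w 0.251 gf 29.98905837535858 F [ 0.5  0.2 -0.6]
[[0.998, 0.066, 0.003], [0.066, -0.998, 0.002], [0.003, -0.002, -1.0]] [29.4, 6.1, -29.5, -0.0, -54.2, 64.4]
turn z tool deg 79.2 or -280.8 then shift tool [-0.0713 -0.0139  0.1158] tilt [ 0.003   0.0021 -1.    ]
60 [200, 211, 221, 205, 193, 192, 225, 234, 244, 251, 244, 239, 230, 199, 202, 203, 203, 219, 207, 211]
130 [147, 123, 120, 121, 131, 185, 226, 235, 245, 254, 245, 238, 227, 163, 133, 122, 120, 112, 118, 121]
215 [32, 35, 37, 36, 37, 38, 37, 42, 38, 41, 39, 36, 42, 43, 39, 39, 42, 42, 42, 41]
```

>>> drive_tool --steps '[0,0,0.1152,0,0,0,0,0,0,0.1152,0,0,0,0,0,0,0.1152,0,0,0,0,0,0,0.1152,0,0,0,0,0,0,0.1152,0,0,0,0,0,0,0.1152,0,0,0,0,0,0,0.1152,0,0,0,0,0,0,0.1152,0,0,0,0,0,0,0.1152,0,0,0,0,0,0,0.1152,0,0,0,0]'

```text
time_s: 49.65
tcp_pos: [0.4318, 0.0593, 0.1864]
ee_rot: [[0.46, -0.888, -0.003], [-0.888, -0.46, -0.001], [-0.0, 0.003, -1.0]]
wrist_force: [-0.7, -0.2, -1.4]
gripper_width: 0.251
gripper_force: 30.0
```

>>> drive_tool --steps '[0,0,0.1152,0,0,0,0,0,0,0.1152,0,0,0,0,0,0,0,-0.0357,-0.007,0,0,0,0,0,-0.0356,-0.007,0,0,0,0,0,0,0,0.03,0,0,0,0,0,0,0.03,0,0,0,0,0,0,0.03,0,0,0,0,0,0,0.024,0,0,0,0,0,0,0,0,0,0,0,0,0,0,0]'

```text
time_s: 50.48
tcp_pos: [0.4268, 0.1314, 0.0722]
ee_rot: [[0.251, -0.968, -0.004], [-0.968, -0.251, -0.003], [0.002, 0.005, -1.0]]
wrist_force: [0.2, 0.9, -1.0]
gripper_width: 0.249
gripper_force: 30.0
```

```bash
python3 - <<'E'
from h import *
st();M=np.array([.566,-.2405,0]);mx=np.array([.2504,-.968,0]);my=np.array([.968,.2504,0])
s=r.sense();R=np.array(s["ee_rot"]);h=np.array(s["tcp_pos"])+.1557*R[:,0];print((h-M)@mx,(h-M)@my)
k=r.capture("side");k2=r.capture("scene");cv2.imwrite("pics/s19.png",k);cv2.imwrite("pics/sc19.png",k2)
# brightness around eye/rod along side image to see the eye: tray front edge
for m in(-.19,-.175,-.16):print(m,proj("side",M+m*mx+[0,0,.061]).round(1),proj("scene",M+m*mx+[0,0,.061]).round(1))
E
```

```text
t 50.4833 tcp [0.4268 0.1314 0.0722] w 0.249 gf 29.988977015018463 F [ 0.2  0.9 -1. ]
[[0.251, -0.968, -0.004], [-0.968, -0.251, -0.003], [0.002, 0.005, -1.0]] [38.1, 17.4, -36.3, 0.0, -36.6, -23.6]
-0.2391376522781281 -0.041506152795068536
-0.19 [306.3 229.2] [297.6 223.9]
-0.175 [312.  230.7] [301.6 226.3]
-0.16 [317.8 232.2] [305.7 228.8]
```

>>> drive_tool --steps '[0,0,0,0.02,0,-0.001,0,0,0,0,0.02,0,0,0,0,0,0,0.02,0,0,0,0,0,0,0.009,0,0,0,0,0,0,0,0,0,0,0,0,0,0,0,0,0]'

```text
time_s: 51.08
tcp_pos: [0.4453, 0.0652, 0.076]
ee_rot: [[0.25, -0.968, 0.003], [-0.968, -0.25, 0.001], [-0.001, -0.003, -1.0]]
wrist_force: [0.3, 0.3, -1.2]
gripper_width: 0.244
gripper_force: 30.0
```

>>> drive_tool --steps '[0,0,0,0,-0.008,0,0,0,0,0,0,-0.008,0,0,0,0,0,0,-0.008,0,0,0,0,0,0,0,0,0]'

```text
time_s: 51.42
tcp_pos: [0.4702, 0.0726, 0.0752]
ee_rot: [[0.252, -0.968, 0.003], [-0.968, -0.252, 0.001], [-0.0, -0.003, -1.0]]
wrist_force: [-0.4, 0.1, -1.6]
gripper_width: 0.247
gripper_force: 30.0
```

>>> drive_tool --steps '[0,0,0,0.008,0,0,0,0,0,0,0.008,0,0,0,0,0,0,0.01,0,0,0,0,0,0,0.01,0,0,0,0,0,0,0.01,0,0,0]'

```text
time_s: 51.83
tcp_pos: [0.4792, 0.0255, 0.0749]
ee_rot: [[0.251, -0.968, -0.0], [-0.968, -0.251, 0.0], [-0.0, 0.0, -1.0]]
wrist_force: [-0.1, 3.1, -1.3]
gripper_width: 0.247
gripper_force: 30.0
```

>>> drive_tool --steps '[0,0,0,0.018,0,0,0,0,0,0,0.018,0,0,0,0,0,0,0.018,0,0,0,0,0,0,0.018,0,0,0,0,0,0,0.018,0,0,0,0,0,0,0.018,0,0,0,0,0,0,0.018,0,0,0,0,0,0,0.018,0,0,0,0,0,0,0.018,0,0,0,0,0,0,0.01,0,0,0]'

```text
time_s: 52.67
tcp_pos: [0.5218, -0.1423, 0.0746]
ee_rot: [[0.249, -0.969, -0.001], [-0.969, -0.249, -0.0], [-0.0, 0.001, -1.0]]
wrist_force: [-0.3, 2.0, -0.9]
gripper_width: 0.249
gripper_force: 30.0
```

>>> drive_tool --steps '[0,0,0,0.002,0,0,0,0,0,0,0.002,0,0,0,0,0,0,0.002,0,0,0,0,0,0,0,0,0,0]'

```text
time_s: 53.0
tcp_pos: [0.5237, -0.1456, 0.0749]
ee_rot: [[0.251, -0.968, -0.0], [-0.968, -0.251, -0.0], [0.0, 0.0, -1.0]]
wrist_force: [0.3, -0.4, -1.2]
gripper_width: 0.25
gripper_force: 30.0
```

>>> drive_tool --steps '[0,0,0,0.002,0,0,0,0,0,0,0.001,0,0,0,0,0,0,0,0,0,0]'

```text
time_s: 53.25
tcp_pos: [0.5246, -0.1483, 0.075]
ee_rot: [[0.251, -0.968, -0.0], [-0.968, -0.251, 0.0], [-0.0, 0.0, -1.0]]
wrist_force: [-0.0, 1.6, -1.3]
gripper_width: 0.251
gripper_force: 30.0
```

>>> drive_tool --steps '[0,0,0,0.001,0,0,0,0,0,0,0.001,0,0,0,0,0,0,0,0,0,0]'

```text
time_s: 53.5
tcp_pos: [0.5243, -0.1488, 0.0745]
ee_rot: [[0.251, -0.968, -0.002], [-0.968, -0.251, 0.002], [-0.003, 0.001, -1.0]]
wrist_force: [-2.0, 9.3, -0.0]
gripper_width: 0.247
gripper_force: 30.0
```

>>> drive_tool --steps '[0,0,0,0.001,0,0,0,0,0,0,0.001,0,0,0,0,0,0,0,0,0,0]'

```text
time_s: 53.75
tcp_pos: [0.5236, -0.1493, 0.0739]
ee_rot: [[0.251, -0.968, -0.004], [-0.968, -0.251, 0.004], [-0.005, 0.003, -1.0]]
wrist_force: [-3.2, 15.9, 0.3]
gripper_width: 0.25
gripper_force: 30.0
```

>>> drive_tool --steps '[0,0,0,0.001,0,0,0,0,0,0,0.001,0,0,0,0,0,0,0,0,0,0]'

```text
time_s: 54.0
tcp_pos: [0.523, -0.1499, 0.0733]
ee_rot: [[0.251, -0.968, -0.007], [-0.968, -0.251, 0.006], [-0.008, 0.005, -1.0]]
wrist_force: [-4.8, 21.3, 0.8]
gripper_width: 0.245
gripper_force: 30.0
```

>>> drive_tool --steps '[0,0,0,-0.005,0,0,0,0,0,0,-0.005,0,0,0,0,0,0,-0.004,0,0,0,0,0,0,0,0,0,0,0,0,0,0,0.009,0,0,0,0,0,0,0.009,0,0,0,0,0,0,0.009,0,0,0,0,0,0,0,0,0]'

```text
time_s: 54.67
tcp_pos: [0.4936, -0.1484, 0.0747]
ee_rot: [[0.249, -0.968, -0.003], [-0.968, -0.249, 0.0], [-0.001, 0.002, -1.0]]
wrist_force: [-0.2, -0.6, -0.9]
gripper_width: 0.249
gripper_force: 30.0
```

>>> drive_tool --steps '[0,0,0,-0.01,0,0,0,0,0,0,-0.02,0,0,0,0,0,0,-0.03,0,0,0,0,0,0,-0.03,0,0,0,0,0,0,-0.03,0,0,0,0,0,0,-0.03,0,0,0,0,0,0,-0.03,0,-0.03,0,0,0,0,-0.02,0,-0.03,0,0,0,0,0,0,-0.03,0,0,0,0,0,0,0,0]'

```text
time_s: 55.5
tcp_pos: [0.45, 0.0482, 0.1704]
ee_rot: [[0.255, -0.967, 0.013], [-0.967, -0.255, 0.004], [-0.001, -0.014, -1.0]]
wrist_force: [1.0, -0.0, -1.5]
gripper_width: 0.246
gripper_force: 30.0
```

```bash
python3 - <<'E'
from h import *
st();go([.471,.04,.0285],0)
k=r.capture("scene");k2=r.capture("side");cv2.imwrite("pics/sc20.png",k);cv2.imwrite("pics/s20.png",k2)
M=np.array([.566,-.2405,0]);mx=np.array([.2504,-.968,0]);my=np.array([.968,.2504,0])
# is the tray gone from where it was drawn?
for m in(-.12,-.08,-.04):print([int(im[int(v),int(u)].mean()) for f,n in(("pics/s16.png","side"),("pics/s20.png","side")) for im in[cv2.imread(f)] for u,v in[proj(n,M+m*mx+.03*my+[0,0,.039])]])
E
```

```text
t 55.5 tcp [0.45   0.0482 0.1704] w 0.246 gf 29.98481512069702 F [ 1.  -0.  -1.5]
[[0.255, -0.967, 0.013], [-0.967, -0.255, 0.004], [-0.001, -0.014, -1.0]] [26.9, 8.9, -29.3, 0.2, -51.0, -12.2]
turn z tool deg -75.2 or 284.8 then shift tool [0.021  0.0082 0.1419] tilt [ 0.013   0.0042 -0.9999]
[186, 33]
[191, 37]
[194, 42]
```

>>> drive_tool --steps '[0,0,-0.125,0,0,0,0,0,0,-0.125,0,0,0,0,0,0,-0.125,0,0,0,0,0,0,-0.125,0,0,0,0,0,0,-0.125,0,0,0,0,0,0,-0.125,0,0,0,0,0,0,-0.125,0,0,0,0,0,0,-0.125,0,0,0,0,0,0,-0.125,0,0,0,0,0,0,-0.125,0,0,0,0]'

```text
time_s: 56.43
tcp_pos: [0.4454, 0.0447, 0.1627]
ee_rot: [[0.998, -0.062, -0.003], [-0.062, -0.998, -0.001], [-0.003, 0.001, -1.0]]
wrist_force: [1.1, 0.2, -1.7]
gripper_width: 0.249
gripper_force: 30.0
```

>>> drive_tool --steps '[0,0,-0.0625,0,0,0,0,0,0,0,0.021,0.008,0.03,0,0,0,0,0,0,0.03,0,0,0,0,0,0,0.03,0,0,0,0,0,0,0.025,0,0,0,0,0,0,0.01,0,0,0,0,0,0,0,0,0,0,0,0,0,0,0]'

```text
time_s: 57.1
tcp_pos: [0.4665, 0.0366, 0.0381]
ee_rot: [[1.0, -0.005, -0.003], [-0.005, -1.0, -0.002], [-0.003, 0.002, -1.0]]
wrist_force: [0.3, 0.6, -0.3]
gripper_width: 0.251
gripper_force: 30.0
```

```bash
python3 - <<'E'
from h import *
st();go([.471,.04,.0285],0);g=r.capture("wrist").astype(int).max(2)
for v in(20,60,100,130,215):print(v,g[v,254:310:2].tolist())
print(g[0:200:4,280].tolist())
E
```

```text
t 57.1 tcp [0.4665 0.0366 0.0381] w 0.251 gf 29.98489737510681 F [ 0.3  0.6 -0.3]
[[1.0, -0.005, -0.003], [-0.005, -1.0, -0.002], [-0.003, 0.002, -1.0]] [24.5, 22.5, -35.3, 0.0, -32.4, 65.2]
turn z tool deg -0.3 or 359.7 then shift tool [ 0.0045 -0.0034  0.0096] tilt [-0.0034 -0.0016 -1.    ]
20 [243, 245, 251, 240, 231, 245, 235, 231, 231, 248, 252, 253, 255, 254, 253, 251, 242, 179, 247, 239, 244, 240, 231, 231, 238, 231, 226, 238]
60 [235, 217, 238, 235, 224, 239, 235, 230, 210, 248, 252, 254, 255, 254, 253, 252, 242, 246, 242, 238, 248, 250, 247, 243, 239, 240, 240, 243]
100 [230, 230, 239, 244, 232, 232, 232, 222, 221, 246, 252, 254, 255, 255, 254, 252, 242, 245, 239, 241, 248, 238, 237, 240, 235, 243, 246, 237]
130 [207, 191, 208, 153, 136, 160, 158, 148, 162, 195, 200, 205, 209, 211, 205, 201, 194, 184, 153, 167, 176, 145, 163, 156, 150, 162, 140, 154]
215 [126, 146, 50, 48, 52, 53, 50, 52, 53, 49, 51, 51, 52, 52, 51, 49, 52, 50, 53, 49, 53, 50, 52, 46, 125, 155, 148, 139]
[254, 254, 254, 254, 254, 254, 254, 254, 254, 254, 254, 254, 254, 254, 254, 254, 255, 255, 255, 255, 255, 255, 255, 255, 255, 255, 255, 255, 255, 255, 255, 255, 212, 210, 210, 209, 209, 207, 208, 206, 207, 206, 204, 202, 203, 203, 57, 57, 60, 56]
```

>>> drive_tool --steps '[0,0,0,0.004,-0.003,0.005,0,0,0,0,0,0,0.0045,0,0,0,0,0,0,0,0,0,0,0,0,0,0,0]'

```text
time_s: 57.48
tcp_pos: [0.4714, 0.0404, 0.03]
ee_rot: [[1.0, -0.005, 0.0], [-0.005, -1.0, 0.0], [0.0, -0.0, -1.0]]
wrist_force: [-0.4, -0.2, -1.3]
gripper_width: 0.249
gripper_force: 30.0
```

>>> drive_tool --steps '[0,0,0,0,0,0,1,0,0,0,0,0,0,1,0,0,0,0,0,0,1,0,0,0,0,0,0,1,0,0,0,0,0,0,1,0,0,0,0,0,0,1,0,0,0,0,0,-0.02,1,0,0,0,0,0,-0.03,1,0,0,0,0,0,-0.04,1,0,0,0,0,0,-0.04,0]'

```text
time_s: 58.32
tcp_pos: [0.4705, 0.04, 0.1608]
ee_rot: [[1.0, -0.005, -0.002], [-0.005, -1.0, -0.001], [-0.002, 0.001, -1.0]]
wrist_force: [1.5, 0.5, 0.6]
gripper_width: 0.871
gripper_force: 0.0
```

>>> drive_tool --steps '[0,0,0,0,0,-0.04,0,0,0,0,0,0,-0.04,0,0,0,0,0,0,-0.04,0,0,0,0,0,0,-0.01,0,0,0,0,0,0,0,0]'

```text
time_s: 58.73
tcp_pos: [0.473, 0.0408, 0.2941]
ee_rot: [[1.0, -0.004, 0.009], [-0.004, -1.0, 0.003], [0.009, -0.003, -1.0]]
wrist_force: [-1.3, -0.1, -0.9]
gripper_width: 0.57
gripper_force: 0.0
```

```bash
python3 - <<'E'
from h import *
st()
C=np.array([.522,.336]);cx=np.array([.864,.503]);cy=np.array([-.503,.864])
i=r.capture("wrist");cv2.imwrite("pics/w21.png",i)
k=cv2.imread("pics/s20.png")
# lid angle: lid top corners in side for candidate angles (hinge at +83, z .049, length .168)
for n in("side","scene"):
  for a in(1.57,1.7,1.83,1.95,2.1):
    print(n,a,[proj(n,[*(C+(.083+.168*np.cos(np.pi-(np.pi-a))*-1)*cx+s*.093*cy),.049+.168*np.sin(a)]).round(0).tolist() for s in(1,-1)])
E
```

```text
t 58.7333 tcp [0.473  0.0408 0.2941] w 0.57 gf 0.0 F [-1.3 -0.1 -0.9]
[[1.0, -0.004, 0.009], [-0.004, -1.0, 0.003], [0.009, -0.003, -1.0]] [24.6, 4.8, -14.9, 0.1, -69.8, 65.1]
side 1.57 [[126.0, 100.0], [204.0, 99.0]]
side 1.7 [[128.0, 92.0], [204.0, 91.0]]
side 1.83 [[129.0, 86.0], [205.0, 85.0]]
side 1.95 [[131.0, 81.0], [206.0, 80.0]]
side 2.1 [[133.0, 76.0], [207.0, 75.0]]
scene 1.57 [[192.0, 87.0], [249.0, 102.0]]
scene 1.7 [[195.0, 81.0], [251.0, 96.0]]
scene 1.83 [[197.0, 76.0], [253.0, 91.0]]
scene 1.95 [[200.0, 73.0], [255.0, 88.0]]
scene 2.1 [[203.0, 69.0], [258.0, 84.0]]
```

>>> drive_tool --steps '[0,0,-0.12,0,0,0,0,0,0,-0.12,0,0,0,0,0,0,-0.12,0,0,0,0,0,0,-0.12,0,0,0,0,0,0,-0.051,0,0,0,0,0,0,0,0.035,-0.021,0,0,0,0,0,0.035,-0.021,0,0,0,0,0,0.035,-0.021,0,0,0,0,0,0.035,-0.021,0,0,0,0,0,0.035,-0.021,0,0]'

```text
time_s: 59.62
tcp_pos: [0.5697, 0.2203, 0.2872]
ee_rot: [[0.865, 0.502, -0.004], [0.502, -0.865, -0.002], [-0.005, -0.0, -1.0]]
wrist_force: [0.7, -0.5, 0.9]
gripper_width: 0.006
gripper_force: 0.0
```

>>> drive_tool --steps '[0,0,0,0.035,-0.021,0,0,0,0,0,0.035,-0.021,0,0,0,0,0,0.035,-0.021,0,0,0,0,0,0.035,-0.021,0,0,0,0,0,0.035,-0.021,0,0,0,0,0,0.035,-0.021,0,0,0,0,0,0,0,0,0,0,0,0,0,0,0,0,0,0,0,0,0,0,0]'

```text
time_s: 60.37
tcp_pos: [0.6879, 0.4332, 0.2862]
ee_rot: [[0.865, 0.503, -0.004], [0.503, -0.865, -0.004], [-0.005, 0.001, -1.0]]
wrist_force: [-0.4, -0.1, 0.8]
gripper_width: 0.002
gripper_force: 0.0
```

```bash
cat >> h.py <<'E'
C=np.array([.522,.336]);cx=np.array([.864,.503]);cy=np.array([-.503,.864])
def case():
    t=np.array(r.sense()["tcp_pos"]);d=t[:2]-C;print("case x,y,z",round(d@cx,4),round(d@cy,4),round(t[2],4))
E
python3 - <<'E'
from h import *
st();case();i=r.capture("side");cv2.imwrite("pics/s22.png",i)
E
```

```text
t 60.3667 tcp [0.6879 0.4332 0.2862] w 0.002 gf 0.0 F [-0.4 -0.1  0.8]
[[0.865, 0.503, -0.004], [0.503, -0.865, -0.004], [-0.005, 0.001, -1.0]] [43.5, 41.9, 40.8, 0.0, -89.3, 76.6]
case x,y,z 0.1922 0.0005 0.2862
```

>>> drive_tool --steps '[0,0,0,0.006,0,0,0,0,0,0,0,0,0.03,0,0,0,0,0,0,0.03,0,0,0,0,0,0,0.03,0,0,0,0,0,0,0.012,0,0,0,0,0,0,0,0,0,0,0,0,0,0,0]'

```text
time_s: 61.0
tcp_pos: [0.6938, 0.4356, 0.1902]
ee_rot: [[0.865, 0.502, 0.002], [0.502, -0.865, 0.0], [0.002, 0.001, -1.0]]
wrist_force: [0.6, 0.0, 1.6]
gripper_width: 0.002
gripper_force: 0.0
```

>>> drive_tool --steps '[0,0,0,-0.01,0,0,0,0,0,0,-0.01,0,0,0,0,0,0,-0.01,0,0,0,0,0,0,-0.01,0,0,0,0,0,0,-0.01,0,0,0,0,0,0,0,0,0,0]'

```text
time_s: 61.5
tcp_pos: [0.6507, 0.4116, 0.1937]
ee_rot: [[0.864, 0.503, 0.006], [0.503, -0.864, 0.005], [0.008, -0.001, -1.0]]
wrist_force: [-0.0, -1.2, 0.3]
gripper_width: 0.003
gripper_force: 0.0
```

>>> drive_tool --steps '[0,0,0,-0.012,0,0,0,0,0,0,-0.012,0,0,0,0,0,0,-0.012,0,0,0,0,0,0,-0.012,0,0,0,0,0,0,0,0,0,0]'

```text
time_s: 61.92
tcp_pos: [0.6086, 0.3872, 0.1913]
ee_rot: [[0.864, 0.503, 0.003], [0.503, -0.864, 0.003], [0.004, -0.001, -1.0]]
wrist_force: [-0.1, 0.5, 0.5]
gripper_width: 0.005
gripper_force: 0.0
```

```bash
python3 - <<'E'
from h import *
st();case()
E
```

```text
t 61.9167 tcp [0.6086 0.3872 0.1913] w 0.005 gf 0.0 F [-0.1  0.5  0.5]
[[0.864, 0.503, 0.003], [0.503, -0.864, 0.003], [0.004, -0.001, -1.0]] [45.3, 33.2, 11.8, 0.0, -68.3, 74.9]
case x,y,z 0.1006 0.0007 0.1913
```

>>> drive_tool --steps '[0,0,0,-0.0155,0,0.003,0,0,0,0,-0.0155,0,0.004,0,0,0,0,-0.0147,0,0.006,0,0,0,0,-0.0146,0,0.006,0,0,0,0,-0.0128,0,0.0085,0,0,0,0,-0.0128,0,0.0085,0,0,0,0,0,0,0,0]'

```text
time_s: 62.5
tcp_pos: [0.5332, 0.3433, 0.1519]
ee_rot: [[0.865, 0.502, -0.002], [0.502, -0.865, -0.001], [-0.002, -0.0, -1.0]]
wrist_force: [0.1, 0.4, -0.5]
gripper_width: 0.003
gripper_force: 0.0
```

>>> drive_tool --steps '[0,0,0,-0.0103,0,0.0116,0,0,0,0,-0.0102,0,0.0116,0,0,0,0,-0.0069,0,0.0138,0,0,0,0,-0.0068,0,0.0139,0,0,0,0,-0.004,0,0.011,0,0,0,0,-0.001,0,0.008,0,0,0,0,0,0,0,0]'

```text
time_s: 63.08
tcp_pos: [0.5008, 0.3245, 0.081]
ee_rot: [[0.865, 0.502, -0.001], [0.502, -0.865, -0.001], [-0.002, 0.001, -1.0]]
wrist_force: [-1.3, -0.1, 0.0]
gripper_width: 0.007
gripper_force: 0.0
```

```bash
python3 - <<'E'
from h import *
st();case()
E
```

```text
t 63.0833 tcp [0.5008 0.3245 0.081 ] w 0.007 gf 0.0 F [-1.3 -0.1  0. ]
[[0.865, 0.502, -0.001], [0.502, -0.865, -0.001], [-0.002, 0.001, -1.0]] [48.5, 28.4, -14.9, -0.0, -46.8, 71.7]
case x,y,z -0.0241 0.0007 0.081
```

>>> drive_tool --steps '[0,0,0,0,0,0.0025,0,0,0,0,0,0,0.0025,0,0,0,0,0,0,0,0]'

```text
time_s: 63.33
tcp_pos: [0.5011, 0.3249, 0.0772]
ee_rot: [[0.865, 0.502, 0.001], [0.502, -0.865, 0.001], [0.001, -0.0, -1.0]]
wrist_force: [-0.2, -0.1, 0.4]
gripper_width: 0.005
gripper_force: 0.0
```

>>> drive_tool --steps '[0,0,0,0,0,0.001,0,0,0,0,0,0,0.001,0,0,0,0,0,0,0,0]'

```text
time_s: 63.58
tcp_pos: [0.5011, 0.3248, 0.0764]
ee_rot: [[0.864, 0.503, 0.002], [0.503, -0.864, 0.001], [0.002, -0.0, -1.0]]
wrist_force: [-0.7, -0.7, 4.9]
gripper_width: 0.007
gripper_force: 2.5
```

>>> drive_tool --steps '[0,0,0,0,0,0.002,0,0,0,0,0,0,0,0,0,0,0,0,0,-0.01,0,0,0,0,-0.01,0,-0.03,0,0,0,0,-0.03,0,-0.04,0,0,0,0,-0.03,0,-0.04,0,0,0,0,0,0,0,0,0,0,0,0,0,0,0]'

```text
time_s: 64.25
tcp_pos: [0.4488, 0.2948, 0.1829]
ee_rot: [[0.864, 0.503, 0.004], [0.503, -0.864, 0.005], [0.006, -0.002, -1.0]]
wrist_force: [-0.2, 0.3, -0.8]
gripper_width: 0.006
gripper_force: 0.0
```

```bash
python3 - <<'E'
from h import *
st();case();P=r.camera_params("wrist");i=r.capture("wrist");cv2.imwrite("pics/w23.png",i)
hsv=cv2.cvtColor(i,cv2.COLOR_BGR2HSV);m=cv2.inRange(hsv,(12,90,120),(35,255,255));m[235:]=0
n,l,s,c=cv2.connectedComponentsWithStats(m)
for k in range(1,n):
    if s[k][4]>30:
        ys,xs=np.where(l==k);print(s[k],c[k]);j=xs.argmin();print("left end",xs[j],ys[j],"bottom",xs[ys.argmax()],ys.max())
        j0=s[k][0];print([(x,ys[xs==x].min(),ys[xs==x].max()) for x in range(j0,j0+s[k][2],4)])
P2=dict(P);P2["extrinsics"]=np.load("w16E.npy")
print("w16 peg",px2("wrist",245,196,.09,P2),"piv",px2("wrist",284,178,.0675,P2))
k=r.capture("side");cv2.imwrite("pics/s23.png",k)
E
```

```text
t 64.25 tcp [0.4488 0.2948 0.1829] w 0.006 gf 0.0 F [-0.2  0.3 -0.8]
[[0.864, 0.503, 0.004], [0.503, -0.864, 0.005], [0.006, -0.002, -1.0]] [50.6, 16.3, -17.1, 0.0, -56.2, 69.6]
case x,y,z -0.084 0.0012 0.1829
[242 218  48  17 442] [272.59728507 228.32126697]
left end 242 234 bottom 242 234
[(242, np.int64(234), np.int64(234)), (246, np.int64(233), np.int64(234)), (250, np.int64(232), np.int64(234)), (254, np.int64(230), np.int64(234)), (258, np.int64(229), np.int64(234)), (262, np.int64(227), np.int64(234)), (266, np.int64(226), np.int64(234)), (270, np.int64(224), np.int64(234)), (274, np.int64(219), np.int64(234)), (278, np.int64(218), np.int64(234)), (282, np.int64(219), np.int64(234)), (286, np.int64(221), np.int64(234))]
w16 peg [0.41147125 0.31239412 0.09      ] piv [0.44140692 0.28827298 0.0675    ]
```

View pics/w23.png

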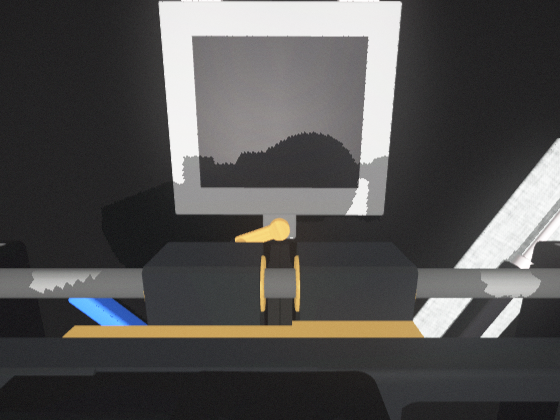

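The last view shows the lid shut flat (165–400, 0–215), with the button still pointing left from its pivot at (280,228).

>>> drive_tool --steps '[0,0,0.122,0,0,0,0.4,0,0,0.122,0,0,0,0.4,0,0,0.122,0,0,0,0.4,0,0,0.122,0,0,0,0.4,0,0,0.122,0,0,0,0.4,0,0,0.122,0,0,0,0.4,0,0,0.122,0,0,0,0.4,0,0,0.122,0,0,0,0.4,0,0,0.122,0,0,0,0.4,0,0,0.122,0,0,0,0.4]'

```text
time_s: 65.18
tcp_pos: [0.4486, 0.294, 0.1776]
ee_rot: [[0.765, -0.644, -0.003], [-0.644, -0.765, -0.003], [-0.0, 0.004, -1.0]]
wrist_force: [0.5, 0.9, -0.0]
gripper_width: 0.398
gripper_force: 0.0
```

>>> drive_tool --steps '[0,0,0,0,0,-0.03,0.4,0,0,0,-0.04,0,0,0.4,0,0,0,-0.04,0,0,0.4,0,0,0,-0.02,0,0,0.4,0,0,0,0,0,0,0.4,0,0,0,0,0,0,0.4]'

```text
time_s: 65.68
tcp_pos: [0.3712, 0.3587, 0.2081]
ee_rot: [[0.77, -0.638, -0.002], [-0.638, -0.77, -0.003], [0.001, 0.003, -1.0]]
wrist_force: [0.0, -0.7, 0.0]
gripper_width: 0.397
gripper_force: 0.0
```

```bash
python3 - <<'E'
from h import *
st();go([.4122,.3117,.092],-39.6);P=r.camera_params("wrist");i=r.capture("wrist");cv2.imwrite("pics/w24.png",i)
hsv=cv2.cvtColor(i,cv2.COLOR_BGR2HSV);m=cv2.inRange(hsv,(12,90,120),(35,255,255));m[238:]=0
n,l,s,c=cv2.connectedComponentsWithStats(m)
for k in range(1,n):
    if s[k][4]>40:
        ys,xs=np.where(l==k);print(s[k],c[k].round(1));y0,h=s[k][1],s[k][3]
        print([(v,int(xs[ys==v].min()),int(xs[ys==v].max())) for v in range(y0,y0+h,3)])
print("pred peg top/bot",proj("wrist",[.4122,.3117,.09],P),proj("wrist",[.4122,.3117,.066],P),"piv",proj("wrist",[.4405,.288,.0675],P))
E
```

```text
t 65.6833 tcp [0.3712 0.3587 0.2081] w 0.397 gf 0.0 F [ 0.  -0.7  0. ]
[[0.77, -0.638, -0.002], [-0.638, -0.77, -0.003], [0.001, 0.003, -1.0]] [62.1, 13.2, -17.5, -0.0, -59.5, -11.7]
turn z tool deg -0.0 or 360.0 then shift tool [0.0616 0.01   0.1161] tilt [-0.0015 -0.0027 -1.    ]
[284 117  16  35 182] [290.4 140.4]
[(117, 298, 298), (120, 284, 299), (123, 284, 298), (126, 284, 298), (129, 284, 298), (132, 284, 298), (135, 284, 298), (138, 284, 298), (141, 284, 298), (144, 284, 298), (147, 284, 297), (150, 288, 295)]
pred peg top/bot [292.04370582 141.86565025] [290.9179262  141.13066779] piv [291.65622078  96.75536341]
```

>>> drive_tool --steps '[0,0,0,0.0305,0.0045,0,0.4,0,0,0,0.0305,0.0045,0,0.4,0,0,0,0,0,0.03,0.4,0,0,0,0,0,0.03,0.4,0,0,0,0,0,0.03,0.4,0,0,0,0,0,0.015,0.4,0,0,0,0,0,0.01,0.4,0,0,0,0,0,0,0.4,0,0,0,0,0,0,0.4]'

```text
time_s: 66.48
tcp_pos: [0.4136, 0.312, 0.0945]
ee_rot: [[0.769, -0.64, -0.0], [-0.64, -0.769, -0.001], [0.0, 0.001, -1.0]]
wrist_force: [0.2, 0.5, 0.3]
gripper_width: 0.403
gripper_force: 0.0
```

>>> drive_tool --steps '[0,0,0,0,0,0,0,0,0,0,0,0,0,0,0,0,0,0,0,0,0,0,0,0,0,0,0,0,0,0,0,0,0,0,0,0,0,0,0,0,0,0,0,0,0,0,0,0,0,0,0,0,0,0,0,0]'

```text
time_s: 67.15
tcp_pos: [0.4129, 0.3124, 0.0951]
ee_rot: [[0.769, -0.639, 0.0], [-0.639, -0.769, 0.0], [-0.0, -0.0, -1.0]]
wrist_force: [-2.6, -0.5, 4.5]
gripper_width: 0.101
gripper_force: 30.0
```

>>> drive_tool --steps '[0,0,0.06,0,0,0,0,0,0,0,0,-0.0043,0,0,0,0,0.12,0,0,0,0,0,0,0,0,-0.0043,0,0,0,0,0.12,0,0,0,0,0,0,0,0,-0.0043,0,0,0,0,0.12,0,0,0,0,0,0,0,0,-0.0043,0,0,0,0,0.12,0,0,0,0]'

```text
time_s: 67.9
tcp_pos: [0.4273, 0.3221, 0.095]
ee_rot: [[0.334, -0.943, -0.0], [-0.943, -0.334, -0.002], [0.001, 0.001, -1.0]]
wrist_force: [2.4, -2.2, 5.9]
gripper_width: 0.097
gripper_force: 30.0
```

>>> drive_tool --steps '[0,0,0,0,-0.0043,0,0,0,0,0.12,0,0,0,0,0,0,0,0,-0.0043,0,0,0,0,0.12,0,0,0,0,0,0,0,0,-0.0043,0,0,0,0,0.12,0,0,0,0,0,0,0,0,-0.0043,0,0,0,0,0.12,0,0,0,0]'

```text
time_s: 68.57
tcp_pos: [0.4435, 0.3237, 0.0949]
ee_rot: [[-0.14, -0.99, -0.002], [-0.99, 0.14, -0.004], [0.004, 0.001, -1.0]]
wrist_force: [0.6, -4.9, 7.2]
gripper_width: 0.102
gripper_force: 30.0
```

```bash
python3 - <<'E'
from h import *
st();t=np.array(r.sense()["tcp_pos"])[:2]
d=t-np.array([.4405,.288]);print("rel pivot case x,y",d@cx,d@cy,np.linalg.norm(d),"theta",np.degrees(np.arctan2(d@cx,d@cy)))
E
```

```text
t 68.5667 tcp [0.4435 0.3237 0.0949] w 0.102 gf 29.995558261871338 F [ 0.6 -4.9  7.2]
[[-0.14, -0.99, -0.002], [-0.99, 0.14, -0.004], [0.004, 0.001, -1.0]] [53.1, 23.6, -21.0, 0.1, -45.6, -61.1]
rel pivot case x,y 0.02052342938040826 0.029295539055149592 0.03577811339906852 theta 35.01374076572675
```

>>> drive_tool --steps '[0,0,0,0,-0.0043,0,0,0,0,0.12,0,0,0,0,0,0,0,0,-0.0043,0,0,0,0,0.12,0,0,0,0,0,0,0,0,-0.0043,0,0,0,0,0.12,0,0,0,0,0,0,0,0,-0.0043,0,0,0,0,0.12,0,0,0,0]'

```text
time_s: 69.23
tcp_pos: [0.4586, 0.3175, 0.0948]
ee_rot: [[-0.582, -0.814, -0.004], [-0.814, 0.582, -0.005], [0.006, 0.0, -1.0]]
wrist_force: [-1.8, -5.6, 9.5]
gripper_width: 0.103
gripper_force: 30.0
```

>>> drive_tool --steps '[0,0,0,0,-0.0043,0,0,0,0,0.12,0,0,0,0,0,0,0,0,-0.0043,0,0,0,0,0.12,0,0,0,0,0,0,0,0,-0.0043,0,0,0,0,0,0,0,0,0]'

```text
time_s: 69.73
tcp_pos: [0.4673, 0.3089, 0.0947]
ee_rot: [[-0.758, -0.653, -0.005], [-0.653, 0.758, -0.005], [0.007, -0.0, -1.0]]
wrist_force: [-6.2, -3.0, 9.2]
gripper_width: 0.103
gripper_force: 30.0
```

```bash
python3 - <<'E'
from h import *
st();t=np.array(r.sense()["tcp_pos"])[:2]
d=t-np.array([.4405,.288]);print("rel pivot case x,y",d@cx,d@cy,np.linalg.norm(d),"theta",np.degrees(np.arctan2(d@cx,d@cy)))
E
```

```text
t 69.7333 tcp [0.4673 0.3089 0.0947] w 0.103 gf 30.001865923404694 F [-6.2 -3.   9.2]
[[-0.758, -0.653, -0.005], [-0.653, 0.758, -0.005], [0.007, -0.0, -1.0]] [50.0, 24.6, -19.3, -0.1, -46.6, -99.2]
rel pivot case x,y 0.03369054086855885 0.004547588379749593 0.03400449198705871 theta 82.31261221019838
```

>>> drive_tool --steps '[0,0,0.12,0,0,0,0,0,0,0,0,-0.002,0,0,0,0,0,0,-0.002,0,0,0,0,0,0,0,0,0]'

```text
time_s: 70.07
tcp_pos: [0.4689, 0.3069, 0.0946]
ee_rot: [[-0.83, -0.558, -0.005], [-0.558, 0.83, -0.002], [0.006, 0.001, -1.0]]
wrist_force: [-10.1, 0.1, 9.6]
gripper_width: 0.103
gripper_force: 30.0
```

>>> drive_tool --steps '[0,0,0.06,0,0,0,0,0,0,0,0,-0.0015,0,0,0,0,0,0,0,0,0]'

```text
time_s: 70.32
tcp_pos: [0.4691, 0.3067, 0.0945]
ee_rot: [[-0.862, -0.507, -0.006], [-0.507, 0.862, -0.001], [0.005, 0.002, -1.0]]
wrist_force: [-12.6, 2.9, 9.5]
gripper_width: 0.103
gripper_force: 30.0
```

>>> drive_tool --steps '[0,0,0,0,-0.0015,0,0,0,0,0,0,0,0,0]'

```text
time_s: 70.48
tcp_pos: [0.4693, 0.3064, 0.0945]
ee_rot: [[-0.862, -0.507, -0.006], [-0.507, 0.862, 0.001], [0.005, 0.004, -1.0]]
wrist_force: [-16.6, 7.5, 9.7]
gripper_width: 0.101
gripper_force: 30.0
```

```bash
python3 - <<'E'
from h import *
st();t=np.array(r.sense()["tcp_pos"])[:2]
d=t-np.array([.4405,.288]);print("rel pivot case x,y",d@cx,d@cy,np.linalg.norm(d),"theta",np.degrees(np.arctan2(d@cx,d@cy)))
E
```

```text
t 70.4833 tcp [0.4693 0.3064 0.0945] w 0.101 gf 30.006851255893707 F [-16.6   7.5   9.7]
[[-0.862, -0.507, -0.006], [-0.507, 0.862, 0.001], [0.005, 0.004, -1.0]] [49.5, 24.5, -19.2, -0.4, -46.4, -108.8]
rel pivot case x,y 0.03412772837616687 0.0014182212401813304 0.03416564070306349 theta 87.62037005581563
```

>>> drive_tool --steps '[0,0,0,0,0,0,0.35,0,0,0,0,0,0,0.35,0,0,0,0,0,0,0.35,0,0,0,0,0,0,0.35,0,0,0,0,0,0,0.35,0,0,0,0,0,-0.03,0.35,0,0,0,0,0,-0.04,0.35,0,0,0,0,0,-0.04,0.35,0,0,0,0.02,0,-0.03,0.35,0,0,0,0.04,0,0,0.35]'

```text
time_s: 71.32
tcp_pos: [0.4261, 0.2786, 0.2411]
ee_rot: [[-0.863, -0.505, 0.012], [-0.505, 0.863, 0.009], [-0.015, 0.002, -1.0]]
wrist_force: [-0.7, 1.1, 0.6]
gripper_width: 0.35
gripper_force: 0.0
```

>>> drive_tool --steps '[0,0,0,0.04,0,0,0.35,0,0,0,0.03,0.04,0,0.35,0,0,0,0,0.04,0,0.35,0,0,0,0,0.04,0,0.35,0,0,0,0,0.04,0,0.35,0,0,0,0,0.04,0,0.35,0,0,0,0,0,0,0.35,0,0,0,0,0,0,0.35]'

```text
time_s: 71.98
tcp_pos: [0.2666, 0.4103, 0.2342]
ee_rot: [[-0.862, -0.507, -0.0], [-0.507, 0.862, -0.001], [0.001, -0.001, -1.0]]
wrist_force: [-0.3, -0.9, -0.2]
gripper_width: 0.351
gripper_force: 0.0
```

```bash
python3 - <<'E'
from h import *
st()
for n in("side","scene"):
    i=r.capture(n);cv2.imwrite(f"pics/{n}_end.png",i)
    hsv=cv2.cvtColor(i,cv2.COLOR_BGR2HSV);m=cv2.inRange(hsv,(12,90,90),(35,255,255))
    piv=np.array([.4405,.288])
    u0,v0=proj(n,[*piv,.0675]).astype(int);m2=np.zeros_like(m);m2[v0-40:v0+40,u0-40:u0+40]=m[v0-40:v0+40,u0-40:u0+40]
    ys,xs=np.where(m2)
    print(n,len(xs),xs.min() if len(xs) else 0,xs.max() if len(xs) else 0,ys.min() if len(xs) else 0,ys.max() if len(xs) else 0)
    for th in(0,60,75,90):print(th,proj(n,[*(piv+.036*(np.sin(np.radians(th))*cx+np.cos(np.radians(th))*cy)),.078]).round(1),(u0,v0))
    # case lid & rod
    if n=="side":
        g=i.astype(int).max(2);mm=(g<60).astype(np.uint8);mat=np.zeros_like(mm);cv2.fillConvexPoly(mat,np.array([proj(n,[x,y,.004]) for x,y in((.638,.08),(.638,0),(.385,0),(.385,.08))]).astype(int),1)
        N,l,s,c=cv2.connectedComponentsWithStats(mm&mat);j=1+np.argmax(s[1:,4]);print("handle",s[j],px2(n,*c[j],.018))
    if len(xs):
        p=np.array([px2(n,u,v,.075)[:2]-piv for u,v in zip(xs,ys)]);print("brass extents case x",(p@cx).min(),(p@cx).max(),"y",(p@cy).min(),(p@cy).max())
        far=p[(p@cx)>.025];print("tip y",(far@cy).mean() if len(far) else None)
E
```

```text
t 71.9833 tcp [0.2666 0.4103 0.2342] w 0.351 gf 0.0 F [-0.3 -0.9 -0.2]
[[-0.862, -0.507, -0.0], [-0.507, 0.862, -0.001], [0.001, -0.001, -1.0]] [76.0, 9.1, -18.7, 0.0, -62.3, -135.6]
side 118 171 178 173 195
0 [160.9 189.5] (np.int64(175), np.int64(190))
60 [168.8 178.2] (np.int64(175), np.int64(190))
75 [172.2 176.9] (np.int64(175), np.int64(190))
90 [175.8 176.4] (np.int64(175), np.int64(190))
handle [246 215  31  45 315] [0.45663572 0.04197257 0.018     ]
brass extents case x -0.014480918180444325 0.04715244657440334 y -0.007917900097520537 0.01368917422258534
tip y 0.004609645381961276
scene 82 204 212 151 168
0 [197.1 160.4] (np.int64(207), np.int64(164))
60 [205.6 153.6] (np.int64(207), np.int64(164))
75 [208.5 153.3] (np.int64(207), np.int64(164))
90 [211.3 153.8] (np.int64(207), np.int64(164))
brass extents case x -0.014786745178229766 0.04645938679666868 y -0.008264173614643763 0.014581609564263647
tip y 0.0043746267887654336
```

```bash
python3 - <<'E'
from h import *
piv=np.array([.4405,.288])
for n in("side","scene"):
    i=cv2.imread(f"pics/{n}_end.png");hsv=cv2.cvtColor(i,cv2.COLOR_BGR2HSV);m=cv2.inRange(hsv,(12,90,90),(35,255,255))
    u0,v0=proj(n,[*piv,.0675]).astype(int);ys,xs=np.where(m[v0-40:v0+40,u0-40:u0+40])
    p=np.array([px2(n,u+u0-40,v+v0-40,.07)[:2]-piv for u,v in zip(xs,ys)]);a,b=p@cx,p@cy
    print(n,[(round(lo,2),round(b[(a>=lo)&(a<lo+.01)].mean(),4)) for lo in(-.01,0,.01,.02,.03,.04) if ((a>=lo)&(a<lo+.01)).any()])
E
```

```text
side [(-0.01, np.float64(0.0025)), (0, np.float64(0.0033)), (0.01, np.float64(0.0026)), (0.02, np.float64(0.0033)), (0.03, np.float64(0.0035)), (0.04, np.float64(0.0093))]
scene [(-0.01, np.float64(0.0024)), (0, np.float64(0.0025)), (0.01, np.float64(0.0019)), (0.02, np.float64(0.0016)), (0.03, np.float64(0.0044)), (0.04, np.float64(0.0098))]
```

The brass arm runs straight along the case's x axis (0.04 row is peg-height parallax), so the button is square across the lid. Everything else is in place, so I'm handing in.

```bash
python3 -c "
from station import r
print(r.finish_job())"
```

```text
the job is handed in; nothing more can be done
None
```

The job is done and handed in at about 72 s: forceps, lifter and needle are in the case (no scalpel was there), the tray is pushed home, the rod is back on its mat, the lid is shut and the turnbutton is square across it.

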